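Put the paint-prep tools back on the sloping holder

TASK

Put the two paint-prep tools away on the sloping plywood holder: seat the orange hand sander fully home and flat in its blue-rimmed pocket, nose up the slope, and hang the red-handled scraper by its eye on the steel peg so that it lies down flat against the board. Leave the other things on the bench where they are.

Things in the scene. Friction and masses are not known exactly. Their poses are not given: they have to be found in the camera images.
- sander: hand sander with a pointed nose, lying on its sole. Orange base 14 thick with black sole: a rectangle 80 long x 70 wide (x -55 to +25) plus a 90-degree pointed nose reaching x = +60. On it a black grip ridge, 80 long (x -52 to +28), 28 wide in y, from z = 14 to z = 48. Origin on the sole's underside at the middle of its width; x towards the nose, z up through the ridge. About 0.22 kg
- scraper: scraper lying flat, 175 long: red handle 24 wide (y) and 14 thick (x -31 to +47), at its +x end a 30 x 30 x 14 eye block with an 18 hole along z centred at x = +60; steel blade 50 wide, 3 thick from x = -31 to -100 at mid thickness. Origin on the underside under the middle of the handle; x towards the eye, z up. About 0.12 kg
- scraper_eye (a point): centre of the scraper's eye hole, at half its thickness (7 above the underside); axes as the scraper's
- holder: fixed plywood holder, 280 wide (y) x 190 deep (x). It carries a board 190 x 270 that slopes 25 degrees and rises towards +x (low edge, about 21 high, near the robot; top edge about 101 high). Origin at the table under its centre. Pocket on its left half (+y), peg on its right half (-y)
- pocket: the pocket on the sloping board: same outline as the sander's base with 2 clearance on each side, blue rim 10 high and 12 wide, its floor is the board's face. Origin on the floor, where the sander's origin belongs; x up the slope (nose direction), y left, z square out of the board, so the axes match those of the seated sander
- peg: steel peg square to the sloping board, 9 diameter, 30 long, in the middle of a flat yellow disc. Origin at its root on the board's face; x up the slope, y left, z along the peg outward. It stands 70 up the slope and 137 to the right (-y) of the pocket's origin; the board goes on 160 down the slope from it
- tape_roll: yellow tape roll lying flat, 80 outside, 60 inside, 25 tall; origin at underside centre
- offcut: brown wooden offcut, 120 x 50 x 30 tall; origin at underside centre
- hammer: hammer with wooden handle, about 300 long, lying on the table; to be left alone
- screwdriver: screwdriver lying on the table, to be left alone
Mind the look-alikes: they are no part of the job. What is shaped like the sander but green or purple is not meant.

How it is judged (in metres and radians):
At the end, for the whole second after the job is handed in: Sander in the pocket, nose up: within 5 mm along and across, 3 mm in depth, 0.05 rad of flat, 0.09 rad of square. Scraper eye over the peg: hole centre within 9 mm of its axis each way and under 14 mm off the board, scraper within 0.15 rad of flat. Both at rest (x of sander in the frame of pocket between -0.005 and 0.005 m and y of sander in the frame of pocket between -0.005 and 0.005 m and z of sander in the frame of pocket between -0.003 and 0.003 m and angle between the z axis of sander and the z axis of pocket, either way round below 0.05 rad and angle between the x axis of sander and the x axis of pocket, either way round below 0.09 rad and x of scraper_eye in the frame of peg between -0.009 and 0.009 m and y of scraper_eye in the frame of peg between -0.009 and 0.009 m and z of scraper_eye in the frame of peg between 0 and 0.014 m and angle between the z axis of scraper and the z axis of peg, either way round below 0.15 rad and linear speed of each of sander, scraper below 0.02 m/s); the robot touches nothing.
It fails at once if A bystander (tape roll, offcut, hammer, screwdriver) was moved by more than 40 mm (distance of any of tape_roll, offcut, hammer, screwdriver from where it was at the start of the episode above 0.04 m).
It also fails if it takes over 58 s, if anything falls off the work surface, if the arm or the gripper's body presses on something with over 40 N, if the wrist force passes 120 N, or if a joint passes its speed limit or range.

ROBOT

A 6-joint arm with a two-finger parallel gripper is mounted at the origin on the work surface. World frame = base frame: x ahead of the robot, y to its left, z up, the work surface at z = 0. Lengths are in m, angles in degrees, forces in N, time in s.
With the tool pointing down it reaches from about 0.4 to 0.825 m from the base axis. Payload 7 kg.
Tool frame: the origin (TCP) lies at the centre of the arm's flange, where the gripper is bolted on; the fingertips stand 178 mm ahead of it and the grasp point (between the pads) lies 159 mm ahead of it; z points along the fingers, y is the line along which they close (so a half turn about z gives the same grasp; the last joint's range is limited). The gripper opens to 88 mm and grips with 3 to 60 N. Pads are 19 mm wide; open, the fingers measure 130 mm over their backs; the gripper's body (78 mm by 193 mm) begins 47 mm behind the grasp point.
Start: joints at [-60.842, 20.546, 0.682, 0, -70.136, -16.507], TCP at [0.148, -0.659, 0.405] pointing down, gripper open.
Joint ranges: [-176.03, 176.03], [-82.01, 121.73], [-58.28, 71.71], [-173.87, 95.51], [-174.79, -0.11], [-173.66, 173.66]. Speed limits (degrees/s): [136.94, 136.94, 172.46, 180, 180, 180].

INTERFACE

Orientations are given as [roll, pitch, yaw] about the fixed x, y, z axes, in that order (R = Rz(yaw) Ry(pitch) Rx(roll)).
In Python, from plant import telemetry, snapshot, workorder, nets gives the robot as it stands.
- The arm moves only by the shell command python3 -m creep 'ROWS'. ROWS is JSON, a list that holds one entry, the list of rows, each a list of 5 numbers: the shift along the tool's x, y, z normalised to -1 to 1, where 1 is 0.2 m, then the turn about the tool's z normalised to -1 to 1, where 1 is pi/2 rad, then the opening, from 0 (shut) to 1 (fully open). In form: [[[x, y, z, spin, hand], ...]]. A call has 1 to 8 rows; each row shifts and turns the commanded pose from where the row before left it, along the tool's axes as they then stand; what a row does not reach is not made up. A row lasts 1/12 s, in which the tool goes at most 41.7 mm and 7.16 degrees, less where a joint would pass 70% of its speed; a pose out of reach is approached as far as the arm can. A call with a number of a shift or a turn outside -1 to 1 is refused whole. A call with a gripper value outside its range is refused whole. The fingers move at their own pace and stop on an object; the grip force is fixed at half the most. Time passes only in rows, so rows that do not move let the fingers close. It gives the time, the measured TCP pose, the force, the opening and the grip force at its end, in the units of the state.
- telemetry.get_obs(): the state, without advancing time (a new reading comes with each control period).
- snapshot(name): name is "side" or "top" or "wrist"; returns a dict with "frame" (384x512x3 uint8, red, green, blue), "fx", "fy", "cx", "cy" (pixels), "rvec" (rotation vector, rad) and "tvec" (3), from world to camera coordinates, as OpenCV has them; the wrist camera has in their place "mount" (4x4, takes a point from camera to tool coordinates, whose origin is the TCP and whose axes are the flange's). Camera axes: x right, y down, z forward; pixel columns grow to the right and rows downward; lengths in m; the calibration is good to about 2 mm. The wrist camera is an equidistant fisheye: a pixel r from the principal point sees the ray r / f radians off the axis. A picture is of the moment at which its call begins: read the wrist's pose just before it. There is no depth.
- workorder.close_job(): hands the job in; it is judged then, once.
Trained networks look in a picture, given as the dict that the camera call returned (one of the last four; its "shot" number tells which), for a name from the list of things; names that differ only in an ending like _2 or _b are one class to them, and where a whole thing is asked for, a point or a joint stands for the part that bears it (a point fixed in the world has none). Each returns a list of dicts, best first, with "confidence" (0 to 1); they miss things now and then, are a little off and sometimes report something else, mostly with a low value. They report only what shows in the picture. A call takes as long as a camera call. They do not tell look-alikes from the thing itself.
- nets.find_in(picture, query): "uv" ([column, row] in pixels, amid what is visible of it).
- nets.masks_of(picture, query): "region" (384x512 bool, what is visible of it) and "uv" ([column, row] in pixels, amid what is visible of it).
- nets.landmark_of(picture, query): "uv" ([column, row] in pixels: a listed point, or the origin of a listed thing).
The state is a dict: "clock": time; "joint_pos": joint angles; "qvel": joint speeds; "tau": joint torques, N m; "tool_pos": TCP position; "orientation": TCP orientation; "force": force on the tool from outside, world axes, zero at the start; "moment": the same for the moment, N m; "opening": finger opening in m; "gripper_force": force on a finger pad.
Only numpy, scipy, OpenCV 4.12 (cv2) and the standard library are available. Lean on these libraries where they do the work, as an engineer would, in place of code of your own. Each camera call takes 0.05 s, during which the arm holds its last target. There are 200 camera calls.

## Working session

There is one attempt and no reset: what is moved stays moved. The work goes in short steps, Python scripts to look and compute and a shell command to move; the robot and the scene stay as the last step left them, time stands still between calls to the robot, and variables do not carry over. Pictures are saved under pics/ and viewed, at most 10 in all, crops included, and the job is handed in when it is done.

```bash
ls; mkdir -p pics
python3 - <<'E'
from plant import telemetry, snapshot, nets
import cv2
print(telemetry.get_obs())
for n in ("top","side"):
    p=snapshot(n); cv2.imwrite(f"pics/{n}0.png",cv2.resize(p["frame"][:,:,::-1],(800,600),interpolation=cv2.INTER_CUBIC))
    print(n,{k:p[k] for k in p if k!="frame"})
    for q in ("sander","scraper","scraper_eye","holder","pocket","peg","tape_roll","offcut","hammer","screwdriver"):
        print(q,[(r["uv"],round(r["confidence"],2)) for r in nets.landmark_of(p,q)])
E
```

```text
pics
{'clock': 0.0, 'joint_pos': array([-6.08432057e+01,  2.05914915e+01,  6.32872054e-01, -2.20703733e-02,
       -7.01358570e+01, -1.65071044e+01]), 'qvel': array([-0.00093118, -0.02959745,  0.00647021, -0.04438369,  0.08806207,
       -0.06847229]), 'tau': array([-8.01509232e-04, -5.82721961e+01,  2.93053329e+01,  6.99730217e+00,
        6.93382550e-03, -2.18655096e-04]), 'tool_pos': array([ 0.14777836, -0.65841552,  0.40370882]), 'orientation': array([ 1.79903522e+02, -6.95456814e-03, -1.67357821e+02]), 'force': array([-0.42795865,  0.87202274,  0.01660759]), 'moment': array([-0.0021816 , -0.00332071, -0.00525515]), 'gripper_force': 0.0, 'opening': 0.08793157434477285}
top {'fx': 493.46646881030256, 'fy': 493.46646881030256, 'cx': 252.99671599797634, 'cy': 188.0907940497073, 'rvec': array([ 2.21333506, -2.1668708 ,  0.07027745]), 'tvec': array([-0.07036411,  0.48194328,  1.80641475]), 'shot': 1}
sander [([359.9, 191.7], 0.76), ([359.7, 132.1], 0.72)]
scraper [([144.4, 169.1], 0.96)]
scraper_eye [([144.5, 155.5], 0.9), ([322.7, 171.3], 0.38)]
holder [([244.7, 148.1], 0.94), ([258.9, 127.9], 0.56)]
pocket [([226.1, 152.5], 0.57)]
peg [([260.0, 126.8], 0.62)]
tape_roll [([195.3, 215.0], 0.68)]
offcut [([330.3, 133.1], 0.77)]
hammer [([331.8, 256.0], 0.56)]
screwdriver [([243.6, 212.2], 0.57)]
side {'fx': 479.2913691841074, 'fy': 479.2913691841074, 'cx': 261.72733266252214, 'cy': 197.9431046908627, 'rvec': array([ 2.26708307, -0.70403866,  0.30180647]), 'tvec': array([-0.43197889,  0.22230678,  1.56906616]), 'shot': 2}
sander [([334.4, 296.2], 0.98), ([387.8, 263.3], 0.82)]
scraper [([213.6, 153.4], 0.69)]
scraper_eye []
holder [([205.1, 195.6], 0.71), ([281.2, 192.9], 0.68)]
pocket [([272.2, 172.4], 0.78)]
peg []
tape_roll [([203.9, 198.6], 0.72)]
offcut [([357.3, 239.5], 0.84)]
hammer [([256.3, 307.0], 0.66)]
screwdriver [([234.3, 222.3], 0.59), ([360.7, 238.7], 0.17)]
```

View pics/top0.png

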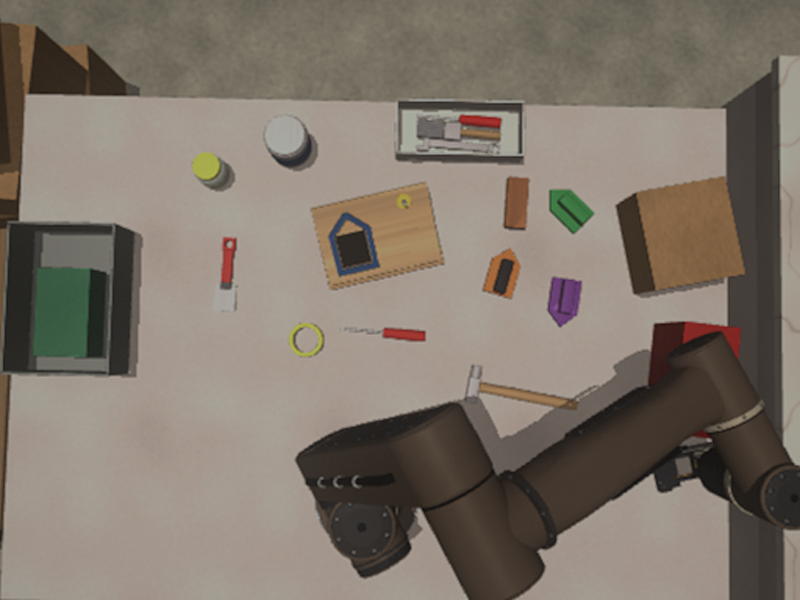

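View pics/side0.png

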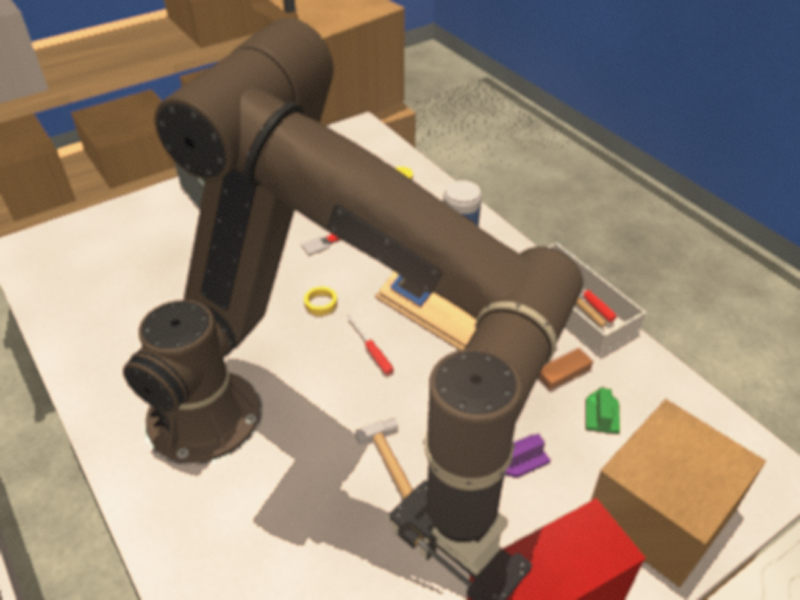

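The top view (800×600 pixels) shows three sander-shaped things: orange (503,275), green (571,210) and purple (564,300). Orange with a pointed nose fits the description. There is one loose red scraper at (228,272); the tray at (460,130) holds other tools. The holder is at (377,235), with its blue pocket at (353,245) and the peg's disc at (403,201). In the side view the arm hides part of the scene.

```bash
cat > h.py <<'E'
import numpy as np, cv2
from plant import telemetry, snapshot, nets
from scipy.spatial.transform import Rotation as Ro
def shot(n):
    o=telemetry.get_obs(); p=snapshot(n)
    if "mount" in p:
        T=np.eye(4); T[:3,:3]=Ro.from_euler('xyz',o["orientation"],degrees=True).as_matrix(); T[:3,3]=o["tool_pos"]
        p["T"]=T@p["mount"]
    else:
        R=cv2.Rodrigues(p["rvec"])[0]; T=np.eye(4); T[:3,:3]=R.T; T[:3,3]=-R.T@p["tvec"]; p["T"]=T
    return p
def rays(p,uv):
    d=(np.atleast_2d(uv)-[p["cx"],p["cy"]])/[p.get("fx"),p.get("fy")]
    if "mount" in p:
        r=np.linalg.norm(d,axis=1,keepdims=True)+1e-12; v=np.hstack([d/r*np.sin(r),np.cos(r)])
    else: v=np.hstack([d,np.ones((len(d),1))])
    return p["T"][:3,3],v@p["T"][:3,:3].T
def on_z(p,uv,z):
    c,v=rays(p,uv); return c+v*((z-c[2])/v[:,2])[:,None]
def proj(p,X):
    T=np.linalg.inv(p["T"]); v=np.atleast_2d(X)@T[:3,:3].T+T[:3,3]
    if "mount" in p:
        r=np.linalg.norm(v[:,:2],axis=1,keepdims=True)+1e-12; d=v[:,:2]/r*np.arctan2(r,v[:,2:])
    else: d=v[:,:2]/v[:,2:]
    return d*[p["fx"],p["fy"]]+[p["cx"],p["cy"]]
E
python3 - <<'E'
from h import *
p=shot("top"); s=512/800
for n,uv,z in [("orange",(503,275),.02),("nose",(510,250),.014),("scr eye",(229.5,244),.007),("scr tip",(226,309),.007),("scr",(228,270),.007),("pocket tip",(349,212),.07),("pkt bl",(334,275),.035),("pkt br",(378,264),.035),("peg root",(403,202),.09),("corners",(313,209),.1),("",(428,183),.1),("",(442,262),.02),("",(331,288),.02),("tape",(306,340),.01),("offcut",(516,202),.03),("sd",(385,333),.01),("hammerhead",(474,383),.01)]:
    print(n,np.round(on_z(p,np.array(uv)*s,z)[0],3))
w=shot("wrist"); print({k:w[k] for k in w if k not in("frame","T")})
E
```

```text
orange [ 0.533 -0.313  0.02 ]
nose [ 0.594 -0.33   0.014]
scr eye [0.594 0.337 0.007]
scr tip [0.439 0.34  0.007]
scr [0.532 0.339 0.007]
pocket tip [0.667 0.051 0.07 ]
pkt bl [0.523 0.084 0.035]
pkt br [ 0.551 -0.018  0.035]
peg root [ 0.689 -0.073  0.09 ]
corners [0.667 0.131 0.1  ]
 [ 0.732 -0.129  0.1  ]
 [ 0.561 -0.169  0.02 ]
 [0.494 0.092 0.02 ]
tape [0.37  0.148 0.01 ]
offcut [ 0.706 -0.34   0.03 ]
sd [ 0.391 -0.038  0.01 ]
hammerhead [ 0.278 -0.25   0.01 ]
{'fx': 297.3186396354542, 'fy': 297.3186396354542, 'cx': 253.9227510468921, 'cy': 189.59869588977188, 'mount': array([[ 1.60395321e-03, -9.66569857e-01, -2.56398398e-01,
         7.09492424e-02],
       [ 9.99998641e-01,  1.45265944e-03,  7.79467439e-04,
         1.31561726e-03],
       [-3.80950179e-04, -2.56399299e-01,  9.66570874e-01,
         2.11294790e-02],
       [ 0.00000000e+00,  0.00000000e+00,  0.00000000e+00,
         1.00000000e+00]]), 'shot': 4}
```

```bash
python3 -m creep '[[[0,0,0,0.0795,1],[0,0,0,0.0795,1],[0,0,0,0.0795,1],[0,0,0,0.0795,1],[-0.107,0.168,0,0,1],[-0.107,0.168,0,0,1],[-0.107,0.168,0,0,1],[-0.107,0.168,0,0,1]]]'
python3 -m creep '[[[-0.107,0.168,0,0,1],[-0.107,0.168,0,0,1],[-0.107,0.168,0,0,1],[-0.107,0.168,0,0,1],[-0.107,0.168,0,0,1],[-0.107,0.168,0,0,1],[-0.107,0.168,0,0,1],[-0.107,0.168,0,0,1]]]'
python3 -m creep '[[[-0.1,0.16,0,0,1],[0,0,0,0,1],[0,0,0,0,1]]]'
python3 - <<'E'
from h import *
p=shot("wrist"); cv2.imwrite("pics/w1.png",cv2.resize(p["frame"][:,:,::-1],(800,600),interpolation=cv2.INTER_CUBIC))
t=shot("top"); f=t["frame"][80:280,100:400]; cv2.imwrite("pics/t1.png",cv2.resize(f[:,:,::-1],(800,533),interpolation=cv2.INTER_CUBIC))
E
```

```text
clock: 1.87
tool_pos: [0.2678, -0.5518, 0.4046]
orientation: [-180.0, 0.0, 164.0]
force: [0.1, 0.0, -0.3]
opening: 0.0877
gripper_force: 0.0
clock: 2.53
tool_pos: [0.5068, -0.34, 0.405]
orientation: [-180.0, 0.0, 164.0]
force: [0.6, -1.0, 0.5]
opening: 0.088
gripper_force: 0.0
clock: 2.78
tool_pos: [0.5351, -0.3147, 0.4043]
orientation: [180.0, -0.0, 164.2]
force: [-0.2, 0.2, -0.9]
opening: 0.0877
gripper_force: 0.0
```

View pics/w1.png

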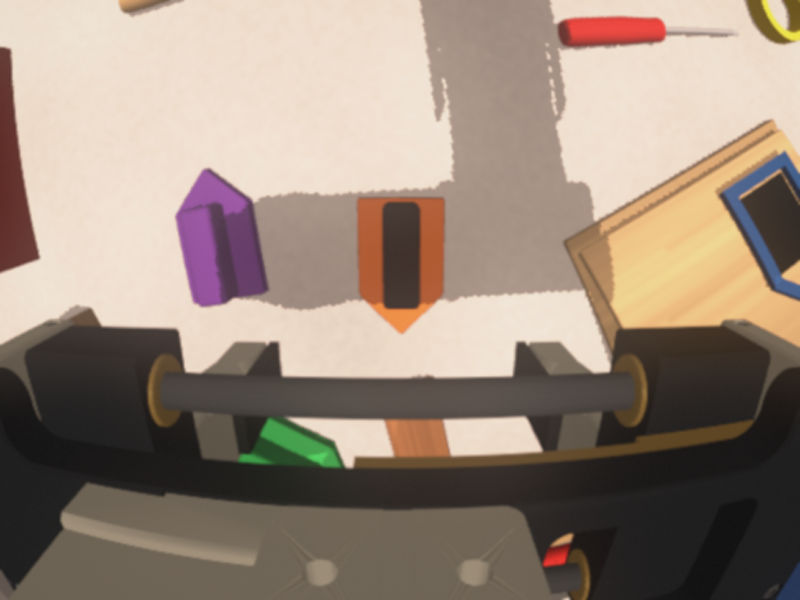

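The wrist picture shows the orange sander with its black ridge at (402,255), nose at (402,332). Purple is at (220,240) and green at (295,445). Orange is the one meant, and the picture is enlarged enough to confirm it.

```bash
cat >> h.py <<'E'
from scipy.optimize import minimize
BASE=np.array([(x,y,z) for z in(0,.014) for x,y in[(-.055,-.035),(-.055,.035),(.025,.035),(.025,-.035),(.06,0)]])
def fit(p,m,P,x0,frame=None):
    """planar pose (x,y,yaw deg) whose convex silhouette best overlaps hull mask m; z of frame given"""
    S=8
    c=max(cv2.findContours(m.astype(np.uint8),cv2.RETR_EXTERNAL,cv2.CHAIN_APPROX_NONE)[0],key=cv2.contourArea)
    M=np.zeros(m.shape,np.uint8); cv2.fillPoly(M,[cv2.convexHull(c)],1)
    def draw(a):
        X=P@Ro.from_euler('z',a[2],degrees=True).as_matrix().T+[a[0],a[1],0]
        h=cv2.convexHull(proj(p,X).astype(np.float32))
        I=np.zeros(m.shape,np.uint8); cv2.fillPoly(I,[np.round(h*256).astype(np.int32)],255,cv2.LINE_AA,8); return I/255.
    # blur both for smooth cost
    B=cv2.GaussianBlur(M.astype(float),(0,0),2)
    cost=lambda a:((cv2.GaussianBlur(draw(a),(0,0),2)-B)**2).sum()
    r=minimize(cost,x0,method="Nelder-Mead",options=dict(initial_simplex=np.array(x0)+np.array([(0,0,0),(.01,0,0),(0,.01,0),(0,0,6)]),xatol=1e-4,fatol=1e-3))
    return r.x,r.fun,M.sum()
def go(target,yaw):
    """tool-frame units to target TCP xyz / yaw (turn first)"""
    o=telemetry.get_obs(); y0=o["orientation"][2]; d=(y0-yaw+180)%360-180
    e=np.array(target)-o["tool_pos"]; a=np.radians(yaw)
    print("pos",o["tool_pos"].round(4),"yaw",y0.round(2),"spin",round(d/90,4),"xyz units",np.round([(e[0]*np.cos(a)+e[1]*np.sin(a))/.2,(e[0]*np.sin(a)-e[1]*np.cos(a))/.2,-e[2]/.2],4))
E
python3 - <<'E'
from h import *
p=shot("wrist"); f=p["frame"].astype(int)
h=cv2.cvtColor(p["frame"],cv2.COLOR_RGB2HSV)
m=(h[...,0]<16)&(h[...,1]>150); m[:110]=0;m[225:]=0;m[:,:200]=0;m[:,310:]=0
a,c,n=fit(p,m,BASE,[.537,-.313,-16]); print(a,c,n)
t=shot("top"); h=cv2.cvtColor(t["frame"],cv2.COLOR_RGB2HSV)
go([a[0]-.008*np.cos(np.radians(a[2])),a[1]-.008*np.sin(np.radians(a[2])),.2],a[2]+180)
E
```

```text
[  0.53660921  -0.31179721 -15.41401921] 93.05675495988075 3937
pos [ 0.5329 -0.317   0.4048] yaw 163.97 spin -0.0068 xyz units [0.0291 0.0302 1.0238]
```

```bash
cat >> h.py <<'E'
def pose(n=6):
    L=[]
    for _ in range(n):
        snapshot("top"); o=telemetry.get_obs(); L.append(np.r_[o["tool_pos"],o["orientation"][2]%360])
    return np.mean(L,0),np.std(L,0)
def setT(p,q):
    T=np.eye(4); T[:3,:3]=Ro.from_euler('xyz',[180,0,q[3]],degrees=True).as_matrix(); T[:3,3]=q[:3]; p["T"]=T@p["mount"]; return p
def go(q,target,yaw):
    d=(q[3]-yaw+180)%360-180; e=np.array(target)-q[:3]; a=np.radians(yaw)
    print("spin",round(d/90,4),"xyz",np.round([(e[0]*np.cos(a)+e[1]*np.sin(a))/.2,(e[0]*np.sin(a)-e[1]*np.cos(a))/.2,-e[2]/.2],4))
E
python3 - <<'E'
from h import *
q,s=pose(); print(q.round(4),s.round(4))
p=setT(shot("wrist"),q)
h=cv2.cvtColor(p["frame"],cv2.COLOR_RGB2HSV)
m=(h[...,0]<16)&(h[...,1]>150); m[:110]=0;m[225:]=0;m[:,:200]=0;m[:,310:]=0
a,c,n=fit(p,m,BASE,[.537,-.313,-16]); print(a,c,n)
go(q,[a[0]-.008*np.cos(np.radians(a[2])),a[1]-.008*np.sin(np.radians(a[2])),.2],a[2]+180)
E
```

```text
[  0.533   -0.3171   0.4049 163.9563] [0.0001 0.0001 0.     0.0109]
[  0.53595393  -0.31203072 -15.87273877] 83.21317499210357 3929
spin -0.0019 xyz [0.0326 0.0283 1.0243]
```

```bash
python3 -m creep '[[[0.0326,0.0283,0.1,0,1],[0,0,0.2,0,1],[0,0,0.2,0,1],[0,0,0.2,0,1],[0,0,0.2,0,1],[0,0,0.124,0,1],[0,0,0,0,1],[0,0,0,0,1]]]'
python3 -m creep '[[[0,0,0,0,0],[0,0,0,0,0],[0,0,0,0,0],[0,0,0,0,0],[0,0,0,0,0],[0,0,0,0,0],[0,0,0,0,0],[0,0,0,0,0]]]'
python3 -m creep '[[[0,0,-0.1,0,0],[0,0,-0.2,0,0],[0,0,-0.2,0,0],[0,0,-0.2,0,0],[0,0,-0.2,0,0],[0,0,-0.1,0,0],[0,0,0,0,0],[0,0,0,0,0]]]'
python3 - <<'E'
from h import *
q,s=pose(3); print(q.round(4),s.round(4))
p=shot("wrist"); cv2.imwrite("pics/w2.png",cv2.resize(p["frame"][:,:,::-1],(800,600),interpolation=cv2.INTER_CUBIC))
go(q,[.50,-.02,.4],193)
E
```

```text
clock: 4.0
tool_pos: [0.5288, -0.3092, 0.1991]
orientation: [-180.0, -0.2, 164.0]
force: [0.1, 0.7, 1.9]
opening: 0.0876
gripper_force: 0.0
clock: 4.67
tool_pos: [0.5289, -0.3091, 0.2]
orientation: [-180.0, 0.0, 164.0]
force: [1.0, 0.2, -0.3]
opening: 0.0398
gripper_force: 0.0
clock: 5.33
tool_pos: [0.529, -0.3091, 0.4015]
orientation: [180.0, 0.2, 164.0]
force: [-0.2, -0.4, -0.7]
opening: 0.0003
gripper_force: 0.0
[  0.5286  -0.3089   0.3991 164.0205] [0.     0.     0.0006 0.0025]
spin -0.322 xyz [-0.1856  1.4398 -0.0047]
```

View pics/w2.png

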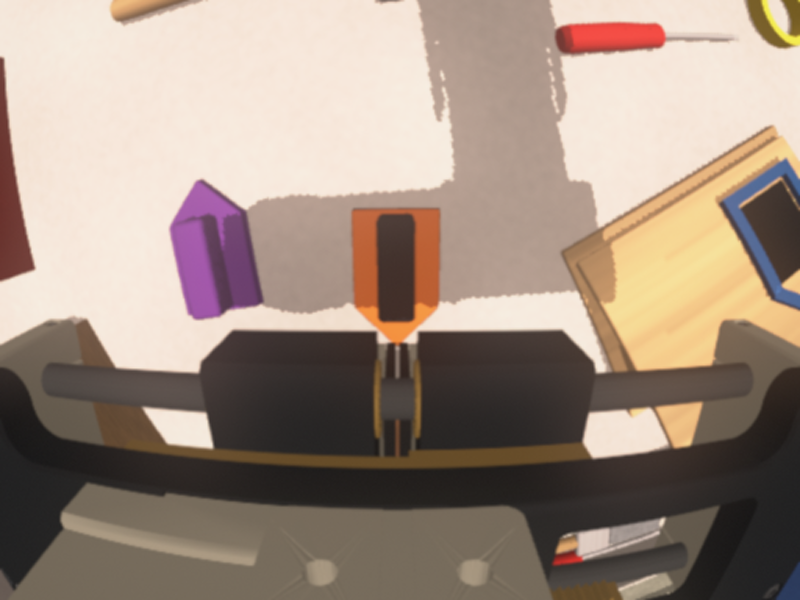

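The picture shows the sander still on the bench at (395,270). I lifted before the slow fingers had closed on it, so I go down again and wait longer.

```bash
python3 -m creep '[[[0,0,0,0,1],[0,0,0,0,1],[0,0,0,0,1],[0,0,0,0,1],[0,0,0,0,1],[0,0,0,0,1],[0,0,0,0,1],[0,0,0,0,1]]]'
python3 -m creep '[[[0,0,0.1,0,1],[0,0,0.2,0,1],[0,0,0.2,0,1],[0,0,0.2,0,1],[0,0,0.2,0,1],[0,0,0.1,0,1],[0,0,0,0,1],[0,0,0,0,0]]]'
python3 -m creep '[[[0,0,0,0,0],[0,0,0,0,0],[0,0,0,0,0],[0,0,0,0,0],[0,0,0,0,0],[0,0,0,0,0],[0,0,0,0,0],[0,0,0,0,0]]]'
python3 -m creep '[[[0,0,0,0,0],[0,0,0,0,0],[0,0,0,0,0],[0,0,0,0,0]]]'
```

```text
clock: 6.2
tool_pos: [0.5289, -0.3091, 0.3999]
orientation: [180.0, 0.0, 164.0]
force: [-0.5, 0.2, 0.6]
opening: 0.0489
gripper_force: 0.0
clock: 6.87
tool_pos: [0.529, -0.3092, 0.1993]
orientation: [-180.0, -0.1, 164.1]
force: [0.7, -0.1, 0.8]
opening: 0.0845
gripper_force: 0.0
clock: 7.53
tool_pos: [0.529, -0.3091, 0.2]
orientation: [180.0, 0.0, 164.0]
force: [0.2, 0.4, 0.8]
opening: 0.0328
gripper_force: 0.0
clock: 7.87
tool_pos: [0.5289, -0.3091, 0.1999]
orientation: [-180.0, -0.0, 164.0]
force: [-0.2, 0.3, 1.8]
opening: 0.0274
gripper_force: 30.0
```

```bash
python3 -m creep '[[[0,0,-0.1,0,0],[0,0,-0.2,0,0],[0,0,-0.2,0,0],[0,0,-0.2,0,0],[0,0,-0.2,-0.0795,0],[0,0,-0.1,-0.0795,0],[0,0,0,-0.0795,0],[0,0,0,-0.0795,0]]]'
python3 -m creep '[[[-0.078,0.1525,0,0,0],[-0.078,0.1525,0,0,0],[-0.078,0.1525,0,0,0],[-0.078,0.1525,0,0,0],[-0.078,0.1525,0,0,0],[-0.078,0.1525,0,0,0],[0,0,0,0,0],[0,0,0,0,0]]]'
cat > v.py <<'E'
import sys,pickle
from h import *
q,s=pose(3); print(q.round(4),s.round(4),telemetry.get_obs()["opening"])
p=setT(shot("wrist"),q); pickle.dump(p,open(sys.argv[1]+".pkl","wb"))
t=shot("top"); pickle.dump(t,open(sys.argv[1]+"t.pkl","wb"))
cv2.imwrite(f"pics/{sys.argv[1]}.png",np.vstack([p["frame"],t["frame"]])[:,:,::-1])
E
python3 v.py A
python3 -m creep '[[[0.049,0.19,0,0,0],[0.049,0.19,0,0,0],[0.049,0.19,0,0,0],[0.049,0.19,0,0,0],[0.049,0.19,0,0,0],[0.049,0.19,0,0,0],[0.049,0.19,0,0,0],[0,0,0,0,0]]]'
python3 -m creep '[[[0,0,0,0,0]]]'
python3 v.py B
python3 -c "
import cv2,numpy as np
a=cv2.imread('pics/A.png');b=cv2.imread('pics/B.png')
cv2.imwrite('pics/AB.png',cv2.resize(np.hstack([a,b]),(800,600),interpolation=cv2.INTER_AREA))"
```

```text
clock: 8.53
tool_pos: [0.5289, -0.309, 0.4017]
orientation: [-179.9, 0.2, -167.0]
force: [-0.2, 0.9, -2.5]
opening: 0.0275
gripper_force: 30.0
clock: 9.2
tool_pos: [0.5804, -0.1082, 0.3993]
orientation: [180.0, -0.1, -167.2]
force: [0.3, 0.1, -2.2]
opening: 0.0277
gripper_force: 30.0
[ 5.80000e-01 -1.09900e-01  3.99400e-01  1.92681e+02] [0.0001 0.0005 0.0001 0.0496] 0.028040007611569974
clock: 10.12
tool_pos: [0.4529, 0.1379, 0.4004]
orientation: [179.9, 0.1, -167.2]
force: [-0.2, -1.2, -2.4]
opening: 0.0276
gripper_force: 30.0
clock: 10.2
tool_pos: [0.4543, 0.1355, 0.4003]
orientation: [180.0, 0.0, -167.2]
force: [0.1, 0.3, -2.2]
opening: 0.0279
gripper_force: 30.0
[4.551000e-01 1.340000e-01 4.000000e-01 1.926464e+02] [0.0002 0.0004 0.0001 0.0643] 0.027825472189441793
```

View pics/AB.png

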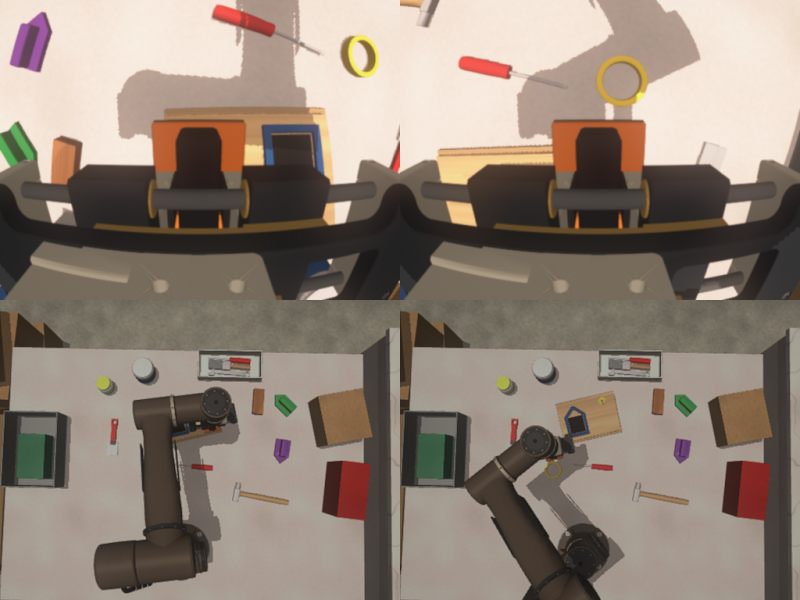

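The sander is held level in the grip. My second view went back towards the base by mistake. Top view B shows the pocket and peg clear of the arm. I take two wrist views from further out.

```bash
python3 -m creep '[[[-0.198,-0.0137,0,0,0],[-0.198,-0.0137,0,0,0],[-0.198,-0.0137,0,0,0],[-0.198,-0.0137,0,0,0],[-0.198,-0.0137,0,0,0],[-0.198,-0.0137,0,0,0],[0,0,0,0,0],[0,0,0,0,0]]]'
python3 v.py C
python3 -m creep '[[[0.037,-0.197,0,0,0],[0.037,-0.197,0,0,0],[0.037,-0.197,0,0,0],[0.037,-0.197,0,0,0],[0.037,-0.197,0,0,0],[0.037,-0.197,0,0,0],[0.037,-0.197,0,0,0],[0,0,0,0,0]]]'
python3 -m creep '[[[0,0,0,0,0]]]'
python3 v.py D
python3 -c "
import cv2,numpy as np
a=cv2.imread('pics/C.png')[:300];b=cv2.imread('pics/D.png')[:300];t=cv2.imread('pics/B.png')[384:]
t=cv2.resize(t[90:190,170:310],None,fx=3.6,fy=3)[:300];z=np.zeros((300,520,3),np.uint8)
cv2.imwrite('pics/CD.png',cv2.resize(np.vstack([np.hstack([a,b]),np.hstack([t,z])]),(800,470)))"
```

```text
clock: 11.12
tool_pos: [0.6929, 0.1689, 0.3961]
orientation: [-179.9, -0.3, -167.6]
force: [-0.4, -0.9, -2.3]
opening: 0.0278
gripper_force: 30.0
[6.908000e-01 1.691000e-01 3.986000e-01 1.925303e+02] [0.0006 0.0002 0.0009 0.0364] 0.02764252038326295
clock: 12.03
tool_pos: [0.6989, -0.1163, 0.4013]
orientation: [-179.9, 0.1, -167.6]
force: [-0.6, 0.9, -1.8]
opening: 0.0276
gripper_force: 30.0
clock: 12.12
tool_pos: [0.6992, -0.1125, 0.4011]
orientation: [-180.0, 0.1, -167.5]
force: [0.5, 0.5, -1.3]
opening: 0.0281
gripper_force: 30.0
[ 6.996000e-01 -1.100000e-01  4.009000e-01  1.926252e+02] [0.0002 0.0007 0.0001 0.0564] 0.027594815798287233
```

View pics/CD.png

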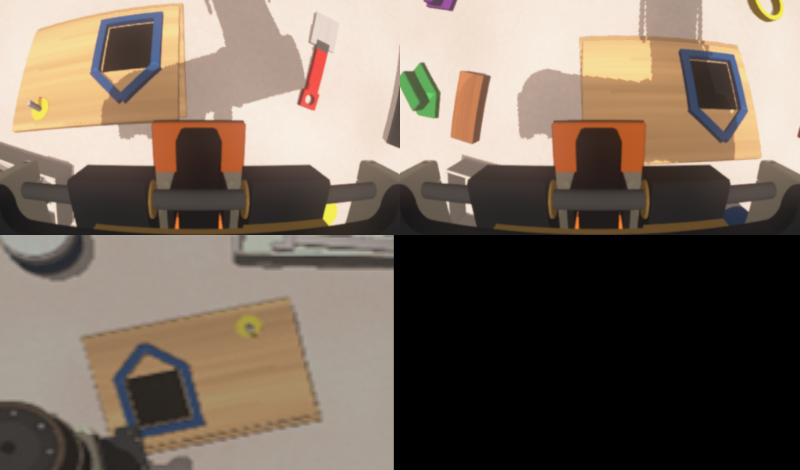

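C and D show the whole blue pocket, at (128,55) and (713,92), and the scraper at (320,60) with its eye towards +x. The peg's disc is at (38,107) in C.

```bash
cat > f.py <<'E'
import pickle
from h import *
R=np.array([(x,y,z) for z in(0,.010) for x,y in[(-.069,-.049),(-.069,.049),(.0308,.049),(.0308,-.049),(.0798,0)]])
SC=np.array([(x,y,z) for z in(0,.014) for x,y in[(-.031,-.012),(-.031,.012),(.045,.015),(.045,-.015),(.075,.015),(.075,-.015)]])
def hull(m):
    c=max(cv2.findContours(m.astype(np.uint8),cv2.RETR_EXTERNAL,cv2.CHAIN_APPROX_NONE)[0],key=cv2.contourArea)
    M=np.zeros(m.shape,np.uint8); cv2.fillPoly(M,[cv2.convexHull(c)],1); return cv2.GaussianBlur(M.astype(float),(0,0),2),M.sum()
def draw(p,X,shape):
    h=cv2.convexHull(proj(p,X).astype(np.float32)); I=np.zeros(shape,np.uint8)
    cv2.fillPoly(I,[np.round(h*256-0).astype(np.int32)],255,cv2.LINE_AA,8); return cv2.GaussianBlur(I/255.,(0,0),2)
def fitn(views,model,pose_of,x0,step):
    f=lambda a:sum(((draw(p,pose_of(model,a),B.shape)-B)**2).sum() for p,B in views)
    S=np.vstack([x0,np.array(x0)+np.diag(step)])
    r=minimize(f,x0,method="Nelder-Mead",options=dict(initial_simplex=S,xatol=5e-5,fatol=1e-3,maxiter=600)); return r.x,r.fun
tilt=lambda P,a:P@Ro.from_euler('ZY',[a[3],-25],degrees=True).as_matrix().T+a[:3]
flat=lambda P,a:P@Ro.from_euler('z',a[2],degrees=True).as_matrix().T+[a[0],a[1],0]
def blue(p):
    h=cv2.cvtColor(p["frame"],cv2.COLOR_RGB2HSV); return (h[...,0]>100)&(h[...,0]<130)&(h[...,1]>110)
E
python3 - <<'E'
from f import *
C,D,T=[pickle.load(open(n+".pkl","rb")) for n in("C","D","Bt")]
V=[]
for p in(C,D):
    m=blue(p); m[190:]=0; B,n=hull(m); print(n,np.argwhere(B>.5).min(0),np.argwhere(B>.5).max(0)); V.append((p,B))
x0=[.583,.042,.055,13]; st=[.01,.01,.01,5]
for v in (V,V[:1],V[1:]):
    a,c=fitn(v,R,tilt,x0,st); print("pocket",a.round(4),round(c,1))
    if v is V: A=a
pk=tilt(np.array([[.07,-.137,0],[.07,-.137,.03]]),A); print("peg pred",pk.round(4),"pix C",proj(C,pk),"pix T",proj(T,pk))
h=cv2.cvtColor(C["frame"],cv2.COLOR_RGB2HSV); m=(h[...,0]>22)&(h[...,0]<33)&(h[...,1]>200)&(h[...,2]>150); m[160:]=0;m[:100]=0;m[:,100:]=0
print("disc C centroid",np.argwhere(m).mean(0)[::-1],m.sum())
h=cv2.cvtColor(C["frame"],cv2.COLOR_RGB2HSV); m=((h[...,0]<8)|(h[...,0]>172))&(h[...,1]>150); m[160:]=0; m[:,:360]=0;m[:,440:]=0
B,n=hull(m); print("scraper",fitn([(C,B)],SC,flat,[.53,.339,0],[.01,.01,5]),n)
E
```

```text
358 [ 56 188] [ 89 202]
243 [ 81 426] [128 439]
pocket [   1.9824   30.6891  -53.2016 -134.3011] 393.9
pocket [ 2.54627000e+01 -5.32269000e+01 -8.09942900e+02  2.34293973e+05] 265.0
pocket [  0.4304  48.2142 -44.0564 287.4515] 128.6
peg pred [[  1.8401  30.7394 -53.172 ]
 [  1.8489  30.7485 -53.1449]] pix C [[402.81025731 158.75464791]
 [402.89691164 158.83079524]] pix T [[-24.18752149 199.99027419]
 [-24.40095308 199.89963484]]
disc C centroid [nan nan] 0
scraper (array([ 0.53244965,  0.34436113, -1.59786411]), np.float64(171.38840234211546)) 1372<stdin>:12: RuntimeWarning: Mean of empty slice.
  ret = um.true_divide(
```

Run:
```python
from f import *
C,D=[pickle.load(open(n+".pkl","rb")) for n in("C","D")]
# pictures CD.png scaled: C px = view*(1024/800)
for p,(u,v) in((C,(128*1.28,17*1.28)),(D,(713*1.28-512,55*1.28)),(C,(36*1.28,112*1.28))):
    h=cv2.cvtColor(p["frame"],cv2.COLOR_RGB2HSV); u,v=int(u),int(v)
    print(h[v-4:v+5,u].tolist())
```

```text
[[18, 106, 244], [17, 99, 237], [11, 54, 190], [115, 56, 154], [111, 98, 154], [111, 101, 154], [111, 100, 153], [111, 101, 152], [111, 99, 149]]
[[173, 22, 150], [110, 97, 144], [110, 113, 145], [109, 114, 145], [109, 114, 147], [109, 118, 151], [109, 116, 149], [110, 113, 138], [112, 96, 114]]
[[13, 63, 162], [20, 98, 189], [25, 141, 228], [27, 158, 243], [27, 163, 246], [27, 163, 247], [27, 163, 247], [27, 163, 247], [27, 163, 247]]
```

```bash
sed -i 's/(h\[...,1\]>110)$/(h[...,1]>60)\&(h[...,2]>80)/' f.py
cat > m.py <<'E'
from f import *
C,D,T=[pickle.load(open(n+".pkl","rb")) for n in("C","D","Bt")]
V=[]
for p in(C,D):
    m=blue(p); m[190:]=0; B,n=hull(m); print(n,np.argwhere(B>.5).min(0),np.argwhere(B>.5).max(0)); V.append((p,B))
x0=[.583,.042,.055,13]; st=[.01,.01,.01,5]
for v in (V,V[:1],V[1:]):
    a,c=fitn(v,R,tilt,x0,st); print("pocket",a.round(4),round(c,1))
    if v is V: A=a
pk=tilt(np.array([[.07,-.137,0],[.07,-.137,.03]]),A); print("peg pred",pk.round(4),"pix C",proj(C,pk),"pix T",proj(T,pk))
h=cv2.cvtColor(C["frame"],cv2.COLOR_RGB2HSV); m=(h[...,0]>23)&(h[...,0]<33)&(h[...,1]>125); m[160:]=0;m[:100]=0;m[:,100:]=0
c=cv2.convexHull(np.argwhere(m)[:,::-1].astype(np.int32)); mm=cv2.moments(c); print("disc C",mm["m10"]/mm["m00"],mm["m01"]/mm["m00"],m.sum())
E
python3 m.py
```

```text
7635 [ 16 116] [126 207]
6799 [ 64 360] [178 443]
pocket [ 0.5894  0.0456  0.0558 11.7493] 514.9
pocket [ 0.5902  0.0397  0.0404 13.6144] 36.2
pocket [ 0.5872  0.0576  0.0379 15.0872] 11.3
peg pred [[ 0.6794 -0.0756  0.0854]
 [ 0.667  -0.0782  0.1125]] pix C [[ 49.08626456 130.39182035]
 [ 34.06416968 121.10831238]] pix T [[258.53606741 132.20851472]
 [259.30035179 134.3619742 ]]
disc C 51.02476654486398 139.10921640276084 320
```

```bash
cat >> m.py <<'E'
sc=lambda P,a:tilt(P*[a[4],a[5],1],a)
a,c=fitn(V,R,sc,x0+[1,1],st+[.05,.05]); print("scaled joint",a.round(4),round(c,1))
for v in V:
    g=lambda P,a:tilt(P*[a[3],a[4],1],[a[0],a[1],.0595,a[2]])
    b,c=fitn([v],R,g,[.583,.045,13,1,1],[.01,.01,5,.05,.05]); print("z fixed",b.round(4),round(c,1))
m=blue(T); m[:100]=0;m[200:]=0;m[:,:180]=0;m[:,300:]=0; B,n=hull(m); print(n); h=cv2.findContours((B>.5).astype(np.uint8),0,2)[0][0]
for z in(.04,.0595):
    g=lambda P,a:tilt(P*[a[3],a[3],1],[a[0],a[1],z,a[2]])
    print("top",fitn([(T,B)],R,g,[.583,.045,13,1],[.01,.01,5,.05]))
I=np.hstack([p["frame"][0:200] for p in(C,D)])[:,:,::-1].copy()
for k,(p,B) in enumerate(V):
    c=cv2.convexHull(proj(p,sc(R,a)).astype(np.float32))+[512*k,0]; cv2.polylines(I,[np.round(c*16).astype(np.int32)],True,(0,0,255),1,cv2.LINE_AA,4)
cv2.imwrite("pics/fit.png",cv2.resize(np.hstack([I[:,90:300],I[:,512+330:512+480]]),(800,444)))
E
python3 m.py
```

```text
7635 [ 16 116] [126 207]
6799 [ 64 360] [178 443]
pocket [ 0.5894  0.0456  0.0558 11.7493] 514.9
pocket [ 0.5902  0.0397  0.0404 13.6144] 36.2
pocket [ 0.5872  0.0576  0.0379 15.0872] 11.3
peg pred [[ 0.6794 -0.0756  0.0854]
 [ 0.667  -0.0782  0.1125]] pix C [[ 49.08626456 130.39182035]
 [ 34.06416968 121.10831238]] pix T [[258.53606741 132.20851472]
 [259.30035179 134.3619742 ]]
disc C 51.02476654486398 139.10921640276084 320
scaled joint [ 0.5905  0.046   0.0598 13.9964  0.9409  0.9519] 72.6
z fixed [ 0.5924  0.0462 14.0097  0.9417  0.9584] 29.3
z fixed [ 0.5901  0.046  15.1293  0.9468  0.9314] 10.9
880
top (array([ 0.6005112 ,  0.04392834, 14.2862137 ,  0.94318415]), np.float64(3.103549924736127))
top (array([ 0.59751761,  0.04335358, 15.02090819,  0.93779718]), np.float64(2.8456369816524223))
```

View pics/fit.png

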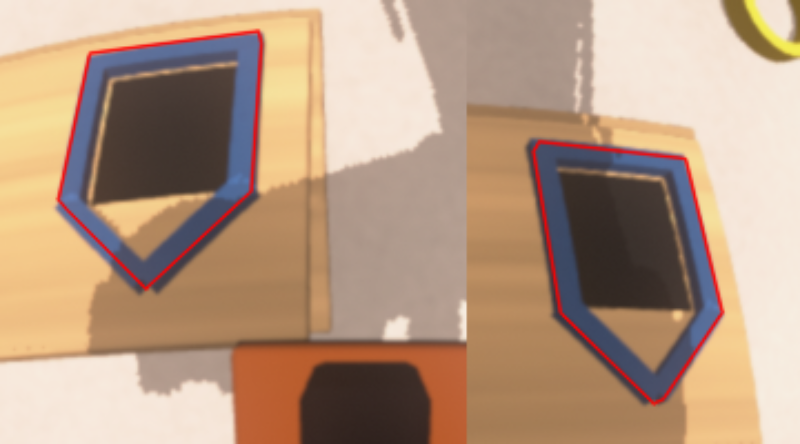

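```bash
sed -i '/^def blue/,$d' f.py
cat >> f.py <<'E'
def blue(p):
    f=p["frame"].astype(int); return (f[...,2]-f[...,0]>10)
E
sed -i '/^I=np/,$d' m.py
cat >> m.py <<'E'
h=cv2.cvtColor(C["frame"],cv2.COLOR_RGB2HSV); m=((h[...,0]<8)|(h[...,0]>172))&(h[...,1]>120); m[160:]=0; m[:,:360]=0;m[:,440:]=0
B,n=hull(m); print("scraper",fitn([(C,B)],SC,lambda P,a:flat(P*a[3],a),[.53,.339,0,1],[.01,.01,5,.05]),n)
h=cv2.cvtColor(D["frame"],cv2.COLOR_RGB2HSV); m=(h[...,0]<14)&(h[...,1]>90); m[200:]=0; m[:,:50]=0;m[:,130:]=0;m[:75]=0
B,n=hull(m); print("offcut",fitn([(D,B)],np.array([(x,y,z) for x in(-.06,.06) for y in(-.025,.025) for z in(0,.03)]),lambda P,a:flat(P*[a[3],a[4],1],a),[.706,-.34,0,1,1],[.01,.01,5,.05,.05]),n,np.argwhere(m).min(0),np.argwhere(m).max(0))
E
python3 m.py
```

```text
7823 [ 15 116] [128 207]
7093 [ 63 359] [179 444]
pocket [ 0.5903  0.0457  0.0566 14.0539] 252.1
pocket [ 0.5913  0.0425  0.0494 13.3903] 30.7
pocket [ 0.5889  0.0526  0.0463 14.9626] 12.3
peg pred [[ 0.6852 -0.0718  0.0862]
 [ 0.6729 -0.0749  0.1134]] pix C [[ 50.59168458 135.75511724]
 [ 35.18533793 126.84995741]] pix T [[257.49902859 130.55806026]
 [258.38882421 132.6565525 ]]
disc C 51.02476654486398 139.10921640276084 320
scaled joint [ 0.5921  0.0462  0.0599 14.3457  0.9502  0.9673] 63.9
z fixed [ 0.5923  0.0462 14.662   0.9654  0.9625] 34.9
z fixed [ 0.5909  0.0455 14.229   0.9541  0.9618] 12.8
891
top (array([ 0.60035125,  0.04465123, 14.87144025,  0.95159074]), np.float64(2.6306492604431693))
top (array([ 0.59628761,  0.04307517, 15.61153871,  0.94372785]), np.float64(3.277522032169349))
scraper (array([ 0.53355111,  0.34413613, -3.38089356,  0.9260147 ]), np.float64(19.83882229572179)) 1564
offcut (array([ 0.70027086, -0.34121207, -2.91749097,  0.97094544,  0.91434405]), np.float64(2.5021492262485787)) 3422 [91 65] [183 114]
```

```bash
cat >> f.py <<'E'
def draw(p,X,shape,K=6):
    h=cv2.convexHull(proj(p,X).astype(np.float32)); I=np.zeros((shape[0]*K,shape[1]*K),np.uint8)
    cv2.fillPoly(I,[np.round((h+.5)*K-.5).astype(np.int32)],255)
    return cv2.GaussianBlur(cv2.resize(I,shape[::-1],interpolation=cv2.INTER_AREA)/255.,(0,0),2)
E
sed -i 's/^for v in V:$/for v in []:/; s/^for z in(.04,.0595)/for z in(.059,)/' m.py
cat >> m.py <<'E'
a,c=fitn(V,R,tilt,[.5921,.0462,.0599,14.3],[.004,.004,.004,2]); pk=tilt(np.array([[.07,-.137,0],[.07,-.137,.03]]),a)
print(a.round(4),c,pk.round(4),"pix C",proj(C,pk))
E
python3 m.py
```

```text
7823 [ 15 116] [128 207]
7093 [ 63 359] [179 444]
pocket [ 0.5907  0.0456  0.0574 13.7456] 161.5
pocket [ 0.5912  0.0426  0.0498 13.3586] 26.5
pocket [ 0.5895  0.0488  0.0532 14.509 ] 16.0
peg pred [[ 0.6849 -0.0724  0.087 ]
 [ 0.6726 -0.0754  0.1142]] pix C [[ 49.85520901 135.52948264]
 [ 34.43881257 126.59418026]] pix T [[257.66775597 130.59533654]
 [258.54174026 132.69959237]]
disc C 51.02476654486398 139.10921640276084 320
scaled joint [ 0.5914  0.0461  0.0591 14.04    0.9684  0.9765] 60.7
891
top (array([ 0.59741441,  0.04338466, 15.18440572,  0.9800015 ]), np.float64(2.6007404303896378))
scraper (array([ 0.53305355,  0.344115  , -2.88259753,  0.95749306]), np.float64(11.084264108354919)) 1564
offcut (array([ 0.70028518, -0.34107392, -3.00781207,  0.98545521,  0.95901399]), np.float64(2.874084337161694)) 3422 [91 65] [183 114]
[ 0.5907  0.0459  0.0577 13.8783] 158.91651771539992 [[ 0.6852 -0.0719  0.0873]
 [ 0.6728 -0.0749  0.1145]] pix C [[ 49.99135987 135.83967261]
 [ 34.53979088 126.91743776]]
```

Run:
```python
from h import *
P=np.array([.591,.046,.059]); yaw=14.0; e=np.array([np.cos(np.radians(yaw)),np.sin(np.radians(yaw))])
def tcp(th,nu,w=0.0005):
    t=np.radians(25); n=np.array([nu*np.cos(t)-w*np.sin(t),nu*np.sin(t)+w*np.cos(t)])
    b=np.radians(25-th); g=np.array([-.068,.041]); r=np.array([g[0]*np.cos(b)-g[1]*np.sin(b),g[0]*np.sin(b)+g[1]*np.cos(b)])
    s,z=n+r; return np.r_[P[:2]+s*e,P[2]+z+.159]
q,_=pose(2); print(q)
a=tcp(25,.054)+[0,0,.02]; go(q,a,194)
last=a
for th,nu in((25,.054),(20,.055),(15,.056),(10,.0575),(5,.059),(0,.0597)):
    b=tcp(th,nu); print(th,b.round(4),end=" "); go(np.r_[last,194.],b,194); last=b
```

```text
[ 7.00269805e-01 -1.08620607e-01  4.00203457e-01  1.92752735e+02]
spin -0.0139 xyz [0.4394 0.8823 0.4896]
25 [0.5723 0.0413 0.2823] spin 0.0 xyz [-0.   0.   0.1]
20 [0.57   0.0408 0.2766] spin 0.0 xyz [0.012  0.     0.0283]
15 [0.5682 0.0403 0.2707] spin 0.0 xyz [ 0.0093 -0.      0.0296]
10 [0.5673 0.0401 0.2648] spin 0.0 xyz [0.0042 0.     0.0297]
5 [0.5671 0.04   0.2587] spin 0.0 xyz [ 0.0013 -0.      0.0305]
0 [0.5667 0.0399 0.2521] spin 0.0 xyz [0.002  0.     0.0328]
```

```bash
python3 -m creep '[[[0,0,0,-0.0139,0],[0.088,0.1765,0,0,0],[0.088,0.1765,0,0,0],[0.088,0.1765,0,0,0],[0.088,0.1765,0,0,0],[0.088,0.1765,0,0,0],[0,0,0.15,0,0],[0,0,0.15,0,0]]]'
python3 -m creep '[[[0,0,0.1,0,0],[0,0,0.09,0,0],[0,0,0,0,0],[0,0,0,0,0],[0,0,0,0,0]]]'
python3 - <<'E'
from h import *
q,s=pose(3); print(s.max()); go(q,[.5723,.0413,.2823],194); p=shot("wrist"); t=shot("side")
cv2.imwrite("pics/E.png",np.hstack([cv2.resize(p["frame"][:300,100:],(412,300)),cv2.resize(t["frame"][80:280,150:400],(375,300))])[:,:,::-1])
E
```

```text
clock: 13.13
tool_pos: [0.5718, 0.0427, 0.3422]
orientation: [180.0, 0.4, -165.8]
force: [0.6, -0.2, -2.4]
opening: 0.0275
gripper_force: 30.0
clock: 13.55
tool_pos: [0.5731, 0.0405, 0.3031]
orientation: [-180.0, 0.1, -166.0]
force: [1.0, -0.9, -1.9]
opening: 0.0278
gripper_force: 30.0
0.01185807058819723
spin -0.0008 xyz [0.0025 0.0053 0.1053]
```

View pics/E.png

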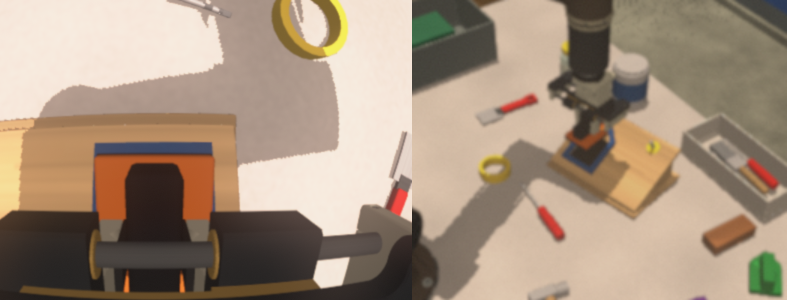

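The wrist view shows the sander centred over the pocket, with the rear rim's blue line spanning (95–213,148) and the sander (95–213,160). I go down to nose contact, then pivot.

```bash
python3 -m creep '[[[0.0025,0.005,0.04,0,0],[0,0,0.03,0,0],[0,0,0.02,0,0],[0,0,0.015,0,0],[0,0,0,0,0],[0,0,0,0,0]]]'
python3 -m creep '[[[0.006,0,0.0145,0,0],[0.006,0,0.0145,0,0],[0.0045,0,0.0145,0,0],[0.0045,0,0.0145,0,0],[0,0,0,0,0],[0,0,0,0,0]]]'
python3 - <<'E'
from h import *
q,s=pose(2); print(q.round(4),telemetry.get_obs()["force"])
E
```

```text
clock: 14.3
tool_pos: [0.5718, 0.041, 0.2806]
orientation: [-180.0, -0.0, -166.1]
force: [0.3, 0.3, -2.3]
opening: 0.0277
gripper_force: 30.0
clock: 14.8
tool_pos: [0.5675, 0.04, 0.2691]
orientation: [-180.0, -0.0, -166.1]
force: [-0.2, 0.6, 2.5]
opening: 0.028
gripper_force: 30.0
[5.675000e-01 4.000000e-02 2.691000e-01 1.938992e+02] [-1.2390842  -0.26692919  1.64982639]
```

```bash
python3 -m creep '[[[0.002,0,0.015,0,0],[0.002,0,0.015,0,0],[0.001,0,0.015,0,0],[0.001,0,0.015,0,0],[0,0,0,0,0]]]'
python3 -m creep '[[[0.001,0,0.01,0,0],[0.001,0,0.01,0,0],[0,0,0.005,0,0],[0,0,0.005,0,0],[0,0,0,0,0]]]'
python3 - <<'E'
from h import *
q,s=pose(2); print(q.round(4),telemetry.get_obs()["force"]); p=shot("wrist"); t=shot("side")
cv2.imwrite("pics/F.png",np.hstack([cv2.resize(p["frame"][:300,100:],(412,300)),cv2.resize(t["frame"][120:240,200:350],(375,300))])[:,:,::-1])
E
```

```text
clock: 15.32
tool_pos: [0.5655, 0.0394, 0.2561]
orientation: [-180.0, -0.2, -166.1]
force: [-4.9, -0.9, 2.5]
opening: 0.028
gripper_force: 30.0
clock: 15.73
tool_pos: [0.5653, 0.0394, 0.2539]
orientation: [-180.0, -0.1, -166.1]
force: [-16.7, -0.9, 32.5]
opening: 0.0279
gripper_force: 30.0
[5.653000e-01 3.940000e-02 2.539000e-01 1.939402e+02] [-15.92178901   0.57242723  31.93665695]
```

View pics/F.png

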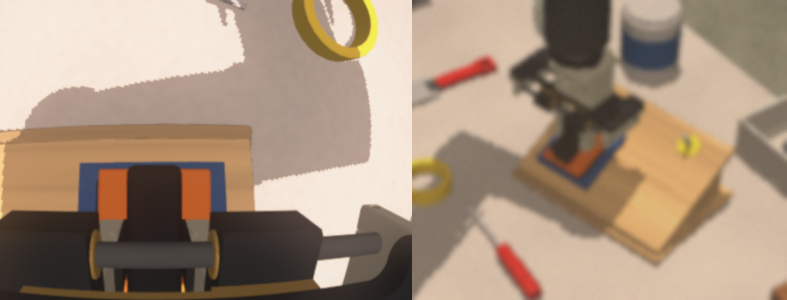

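The orange base lies inside the rim at (155,190). The contact force points along the board's normal, so it appears flat. I release it.

```bash
python3 -m creep '[[[0,0,-0.01,0,0.6],[0,0,0,0,0.6],[0,0,0,0,0.6],[0,0,0,0,0.6],[0,0,0,0,0.6],[0,0,0,0,0.6]]]'
python3 -m creep '[[[0,0,-0.08,0,1],[0,0,-0.18,0,1],[0,0,-0.2,0,1],[0,0,-0.2,0,1],[-0.12,0.14,-0.07,0,1],[-0.12,0.14,0,0,1],[-0.12,0.14,0,0,1],[-0.12,0.14,0,0,1]]]'
python3 -m creep '[[[-0.08,0.1,0,0,1],[0,0,0,0,1],[0,0,0,0,1]]]'
python3 v.py G
python3 - <<'E'
from f import *
p=pickle.load(open("G.pkl","rb"))
cv2.imwrite("pics/G1.png",cv2.resize(p["frame"][:300,:,::-1],(800,469),interpolation=cv2.INTER_CUBIC))
E
```

```text
clock: 16.43
tool_pos: [0.5662, 0.0397, 0.2528]
orientation: [-180.0, -0.0, -166.1]
force: [0.1, -0.6, 0.1]
opening: 0.0525
gripper_force: 0.0
clock: 17.1
tool_pos: [0.6329, 0.1727, 0.3999]
orientation: [180.0, 0.1, -166.1]
force: [1.8, -0.8, -0.8]
opening: 0.0874
gripper_force: 0.0
clock: 17.35
tool_pos: [0.6435, 0.1962, 0.3978]
orientation: [-180.0, -0.1, -166.0]
force: [-0.1, -0.3, -0.3]
opening: 0.0878
gripper_force: 0.0
[  0.643    0.1946   0.3987 193.9093] [0.0001 0.0005 0.0004 0.0284] 0.08759406105250896
```

View pics/G1.png

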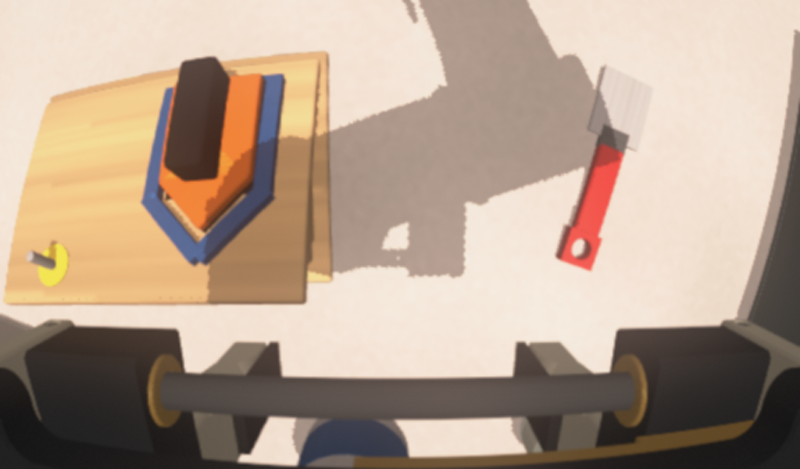

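The sander is in the pocket at (210,150), but a gap shows at the nose (200,220) and hardly any of the rear rim is visible. I'll check whether the rear is riding on the rim.

Run:
```python
from f import *
p=pickle.load(open("G.pkl","rb"))
P=np.array([.591,.046,.059,14.0])
RG=np.array([(x,y,z) for z in(.014,.048) for x in(-.052,.028) for y in(-.014,.014)])
S=np.vstack([BASE,RG])
h=cv2.cvtColor(p["frame"],cv2.COLOR_RGB2HSV); f=p["frame"].astype(int)
m=(((h[...,0]<15)&(h[...,1]>175))|(f.max(2)<75)); m[160:]=0; m[:,:95]=0; m[:,185:]=0
B,n=hull(m); print(n)
def so(Q,a): # u,v offset, z-rotation, tilt about rear, pocket shift common
    r=Q@Ro.from_euler('ZY',[a[2],a[3]],degrees=True).as_matrix().T+[a[0],a[1],a[4]]
    return tilt(r,P)
for z in(0,):
    print(fitn([(p,B)],S,lambda Q,a:so(Q,[*a[:4],a[4]]),[0,0,0,0,0],[.005,.004,4,4,.004]))
    print(fitn([(p,B)],S,lambda Q,a:so(Q,[*a[:3],0,0]),[0,0,0],[.005,.004,4]))
b=blue(p);b[180:]=0;b[:,190:]=0
Bb,n=hull(b|m); print(fitn([(p,hull(b)[0])],R,lambda Q,a:tilt(Q,[a[0],a[1],.059,a[2]]),[.591,.046,14],[.005,.005,4]))
I=cv2.resize(p["frame"][25:180,80:200,::-1],None,fx=5,fy=5,interpolation=cv2.INTER_CUBIC)
I=cv2.resize(I,(465,600))
cv2.imwrite("pics/G2.png",I)
```

```text
4016
(array([ -0.01748005,  -0.01857123,  -3.20611641, -16.9381491 ,
        -0.05180784]), np.float64(387.6152593806397))
(array([-0.00242325,  0.00186142,  0.50028924]), np.float64(1183.5474338382564))
(array([ 0.59175904,  0.04579544, 15.29836829]), np.float64(109.91795337280078))
```

View pics/G2.png

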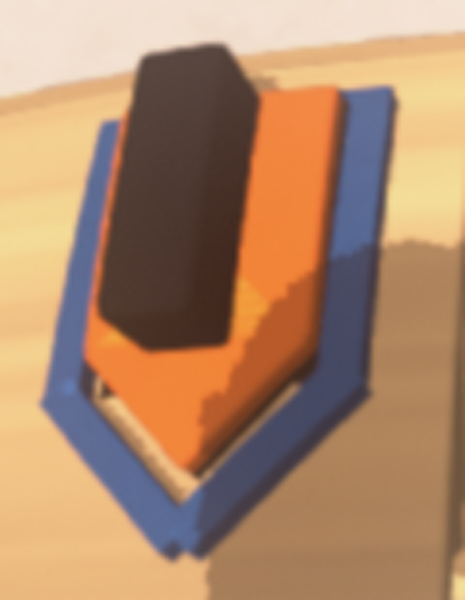

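The rear edge of the base, at (342,88) in the crop, lies on top of the rear rim, so the sander sits too far down the slope. I solve for its pose from the base-corner pixels in that crop. Picture quota is used up, so numbers only from here.

Run:
```python
from f import *
from scipy.optimize import least_squares
p=pickle.load(open("G.pkl","rb")); k=lambda L:np.array(L)*.2583+[80,25]
rim=k([(393,90),(368,393),(180,552),(45,402)]); RM=np.array([(-.069,.049,.01),(.0308,.049,.01),(.0798,0,.01),(.0308,-.049,.01)])
r=least_squares(lambda a:(proj(p,tilt(RM,[a[0],a[1],.059,a[2]]))-rim).ravel(),[.591,.046,14]); P=[r.x[0],r.x[1],.059,r.x[2]]; print("pocket",r.x.round(4),r.fun.round(1))
bs=k([(342,88),(318,355),(193,468),(88,350)]); BM=np.array([(-.055,.035,.014),(.025,.035,.014),(.06,0,.014),(.025,-.035,.014)])
def so(a):
    q=(BM-[.06,0,0])@Ro.from_euler('ZY',[a[2],a[3]],degrees=True).as_matrix().T+[.06+a[0],a[1],0] # nose bottom on floor
    return tilt(q,P)
r=least_squares(lambda a:(proj(p,so(a))-bs).ravel(),[0,0,0,0],x_scale=[.01,.01,1,1]); print("free",r.x.round(4),r.fun.round(1))
for ph in(0,5):
    r=least_squares(lambda a:(proj(p,so([*a,ph]))-bs).ravel(),[0,0,0],x_scale=[.01,.01,1]); print(ph,r.x.round(4),r.fun.round(1),r.cost)
```

```text
pocket [ 0.5919  0.0499 13.8832] [ 2.1 -2.4 -0.7 -2.3 -1.2  4.1 -0.2  0.4]
free [-5.3000e-03  2.1000e-03 -9.1000e-02  4.1103e+00] [ 1.8 -0.5  0.3 -3.4 -1.9  1.8 -0.2  2. ]
0 [-0.0057  0.0019  1.1006] [ 1.6  2.2  0.4 -4.3 -2.   0.4  0.2  2.3] 17.966781836692512
5 [-0.0052  0.0021 -0.3594] [ 1.9 -1.1  0.3 -3.2 -1.9  2.  -0.3  2. ] 13.324697440256312
```

```bash
python3 -m creep '[[[0.112,-0.132,0,0,0.6],[0.112,-0.132,0,0,0.6],[0.112,-0.132,0,0,0.6],[0.112,-0.132,0,0,0.6],[0.112,-0.132,0,0,0.6],[0,0,0.2,0,0.6],[0,0,0.2,0,0.6],[0,0,0.15,0,0.6]]]'
python3 -m creep '[[[0,0,0.12,0,0.6],[0,0,0.06,0,0.6],[0,0,0,0,0.6],[0,0,0,0,0],[0,0,0,0,0],[0,0,0,0,0],[0,0,0,0,0],[0,0,0,0,0]]]'
python3 -m creep '[[[0,0,0,0,0],[0,0,0,0,0],[0,0,0,0,0]]]'
python3 -m creep '[[[-0.008,0,-0.0037,0,0],[-0.008,0,-0.0037,0,0],[-0.008,0,-0.0037,0,0],[-0.008,0,-0.0037,0,0],[0,0,0,0,0],[0,0,0,0,0]]]'
```

```text
clock: 18.27
tool_pos: [0.5647, 0.0379, 0.2883]
orientation: [180.0, 0.1, -166.2]
force: [-0.2, 0.4, -0.1]
opening: 0.0526
gripper_force: 0.0
clock: 18.93
tool_pos: [0.5664, 0.0397, 0.2544]
orientation: [180.0, 0.1, -166.1]
force: [-0.8, -0.3, 4.6]
opening: 0.028
gripper_force: 30.0
clock: 19.18
tool_pos: [0.5664, 0.0398, 0.2544]
orientation: [-180.0, 0.1, -166.1]
force: [-1.3, 0.5, 5.8]
opening: 0.0281
gripper_force: 30.0
clock: 19.68
tool_pos: [0.5708, 0.0405, 0.2559]
orientation: [-180.0, -0.2, -166.1]
force: [-6.9, -2.6, 5.3]
opening: 0.0272
gripper_force: 30.0
```

```bash
python3 -m creep '[[[-0.008,0,-0.0037,0,0],[-0.008,0,-0.0037,0,0],[0,0,0,0,0],[0,0,0,0,0]]]'
python3 -m creep '[[[-0.002,0,0.005,0,0],[-0.002,0,0.005,0,0],[-0.002,0,0.005,0,0],[-0.002,0,0.005,0,0],[0,0,0,0,0],[0,0,0,0,0]]]'
```

```text
clock: 20.02
tool_pos: [0.5739, 0.0412, 0.2573]
orientation: [-180.0, -0.3, -166.1]
force: [-8.1, -1.5, 5.0]
opening: 0.0278
gripper_force: 30.0
clock: 20.52
tool_pos: [0.5754, 0.0416, 0.2531]
orientation: [-180.0, -0.3, -166.1]
force: [-6.1, -1.8, 3.4]
opening: 0.0278
gripper_force: 30.0
```

```bash
python3 -m creep '[[[-0.001,0,0.005,0,0],[-0.001,0,0.005,0,0],[0,0,0.005,0,0],[0,0,0,0,0],[0,0,0,0,0]]]'
python3 -m creep '[[[0,0,-0.008,0,0.6],[0,0,0,0,0.6],[0,0,0,0,0.6],[0,0,0,0,0.6],[0,0,0,0,0.6],[0,0,0,0,0.6]]]'
python3 -m creep '[[[0,0,-0.08,0,1],[0,0,-0.18,0,1],[0,0,-0.2,0,1],[0,0,-0.2,0,1],[-0.1,0.15,-0.07,0,1],[-0.1,0.15,0,0,1],[-0.1,0.15,0,0,1],[-0.1,0.15,0,0,1]]]'
python3 -m creep '[[[-0.08,0.1,0,0,1],[0,0,0,0,1],[0,0,0,0,1]]]'
python3 v.py H
cat > k.py <<'E'
import sys
from f import *
p=pickle.load(open(sys.argv[1]+".pkl","rb")); f=p["frame"].astype(int); h=cv2.cvtColor(p["frame"],cv2.COLOR_RGB2HSV)
P=[.5915,.0465,.059,14]
RG=np.array([(x,y,z) for z in(.014,.048) for x in(-.052,.028) for y in(-.014,.014)]); S=np.vstack([BASE,RG])
org=(h[...,0]<14)&(f[...,0]-f[...,2]>90)&(h[...,1]>170)
blk=(f.max(2)<95)&(abs(f[...,2]-f[...,0])<30)&(f[...,0]>=f[...,2])
win=np.zeros_like(org); u=proj(p,tilt(S,P)); a,b=u.min(0).astype(int)-6,u.max(0).astype(int)+6; win[a[1]:b[1],a[0]:b[0]]=1
m=(org|blk)&win; m=cv2.morphologyEx(m.astype(np.uint8),cv2.MORPH_OPEN,np.ones((3,3)))
B,n=hull(m); bl=blue(p)&win; w2=cv2.dilate(win.astype(np.uint8),np.ones((25,25))); bb=blue(p)&(w2>0); Bb,_=hull(bb|(m>0))
print("expected px",draw(p,tilt(S,P),B.shape).sum(),"got",n)
pp,c=fitn([(p,hull(bb)[0])],R,lambda Q,a:tilt(Q,[a[0],a[1],.059,a[2]]),P[:2]+[14],[.004,.004,3]); print("pocket",pp.round(4),round(c))
def so(Q,a): return tilt(Q@Ro.from_euler('ZY',[a[2],a[3]],degrees=True).as_matrix().T+[a[0],a[1],max(0,np.sin(np.radians(a[3]))*.06)],P)
print("free",fitn([(p,B)],S,so,[0,0,0,2],[.004,.003,3,3]))
for t in(0,5): print(t,fitn([(p,B)],S,lambda Q,a:so(Q,[*a,t]),[0,0,0],[.004,.003,3]))
E
python3 k.py H; python3 k.py G
```

```text
clock: 20.93
tool_pos: [0.5756, 0.0416, 0.2513]
orientation: [-180.0, -0.3, -166.1]
force: [-12.0, -2.2, 14.2]
opening: 0.0278
gripper_force: 30.0
clock: 21.43
tool_pos: [0.5775, 0.0425, 0.2521]
orientation: [180.0, -0.0, -166.1]
force: [-0.4, 0.6, -0.3]
opening: 0.0523
gripper_force: 0.0
clock: 22.1
tool_pos: [0.6265, 0.1795, 0.3992]
orientation: [180.0, 0.1, -166.1]
force: [0.6, 0.1, 0.0]
opening: 0.0871
gripper_force: 0.0
clock: 22.35
tool_pos: [0.6372, 0.2029, 0.3971]
orientation: [-180.0, -0.1, -166.0]
force: [-0.2, -1.1, -0.8]
opening: 0.0874
gripper_force: 0.0
[  0.6368   0.2013   0.3979 193.9108] [0.0001 0.0005 0.0003 0.03  ] 0.08751864963722604
expected px 5680.168627450979 got 3535
pocket [ 0.5918  0.0456 14.9716] 74
free (array([ 2.20444552e-02,  1.04219545e-02,  1.09423124e+01, -4.40251429e+01]), np.float64(921.887174379776))
0 (array([ 0.00232419,  0.00016479, -0.08804057]), np.float64(1671.5324276271413))
5 (array([ 0.00308166,  0.00239805, -2.09924769]), np.float64(1903.1902636760035))
expected px 5702.870588235293 got 3734
pocket [ 0.592   0.0462 15.1364] 111
free (array([ 1.05559079e-02,  8.54708175e-03,  9.87190861e+00, -3.79668956e+01]), np.float64(871.6871815585016))
0 (array([-5.45344984e-03, -1.82088323e-04,  2.55051945e-01]), np.float64(1380.290934234805))
5 (array([-5.15361846e-03,  1.25059502e-03, -1.94497564e+00]), np.float64(1616.8218928628512))
```

```bash
sed -i 's/m=cv2.morphologyEx(m.astype(np.uint8),cv2.MORPH_OPEN,np.ones((3,3)))/m=cv2.morphologyEx(cv2.morphologyEx(m.astype(np.uint8),cv2.MORPH_OPEN,np.ones((2,2))),cv2.MORPH_CLOSE,np.ones((7,7)))/' k.py
cat >> k.py <<'E'
for v in(.02,.028):
    us=np.arange(-.044,-.08,-.002); px=proj(p,tilt(np.c_[us,us*0+v,us*0+.01],P))
    print(v,[(round(u*1000),*f[int(round(y)),int(round(x))]) for u,(x,y) in zip(us,px)])
print("nose",[(round(u*1000),*f[int(round(y)),int(round(x))]) for u,(x,y) in zip(np.arange(.05,.082,.002),proj(p,tilt(np.array([(u,0,.01) for u in np.arange(.05,.082,.002)]),P)))])
E
python3 k.py H; python3 k.py G | tail -3
```

```text
expected px 5680.168627450979 got 3587
pocket [ 0.5918  0.0456 14.9716] 74
free (array([ 2.27158836e-02,  1.22186007e-02,  1.42559604e+01, -4.40590927e+01]), np.float64(904.1446607427524))
0 (array([ 0.00528031,  0.00168558, -0.14004923]), np.float64(1645.408501576546))
5 (array([ 0.00453491,  0.00371004, -1.73298266]), np.float64(1876.31135008049))
0.02 [(-44, np.int64(242), np.int64(133), np.int64(64)), (-46, np.int64(243), np.int64(133), np.int64(65)), (-48, np.int64(243), np.int64(134), np.int64(66)), (-50, np.int64(242), np.int64(134), np.int64(66)), (-52, np.int64(234), np.int64(129), np.int64(70)), (-54, np.int64(175), np.int64(105), np.int64(88)), (-56, np.int64(95), np.int64(106), np.int64(144)), (-58, np.int64(96), np.int64(109), np.int64(150)), (-60, np.int64(96), np.int64(110), np.int64(150)), (-62, np.int64(97), np.int64(111), np.int64(152)), (-64, np.int64(98), np.int64(111), np.int64(151)), (-66, np.int64(172), np.int64(154), np.int64(148)), (-68, np.int64(233), np.int64(195), np.int64(146)), (-70, np.int64(243), np.int64(205), np.int64(144)), (-72, np.int64(243), np.i
[... 3888 characters left out ...]
(54, np.int64(236), np.int64(181), np.int64(122)), (56, np.int64(234), np.int64(184), np.int64(126)), (58, np.int64(205), np.int64(153), np.int64(106)), (60, np.int64(150), np.int64(115), np.int64(87)), (62, np.int64(96), np.int64(90), np.int64(106)), (64, np.int64(89), np.int64(104), np.int64(144)), (66, np.int64(89), np.int64(107), np.int64(148)), (68, np.int64(89), np.int64(106), np.int64(148)), (70, np.int64(90), np.int64(108), np.int64(150)), (72, np.int64(91), np.int64(108), np.int64(150)), (74, np.int64(86), np.int64(94), np.int64(126)), (76, np.int64(85), np.int64(80), np.int64(97)), (78, np.int64(158), np.int64(127), np.int64(107)), (80, np.int64(232), np.int64(183), np.int64(126))]
```

The rear rim now shows its full width (−55 to −66 mm) behind the base, and the nose reaches +61 mm, so the sander has dropped into the pocket. Next is the scraper.

```bash
cat > s.py <<'E'
import sys
from f import *
V=[]
for n in sys.argv[1:]:
    p=pickle.load(open(n+".pkl","rb")); h=cv2.cvtColor(p["frame"],cv2.COLOR_RGB2HSV)
    m=((h[...,0]<8)|(h[...,0]>172))&(h[...,1]>120)
    u=proj(p,flat(SC,[.533,.344,-3])); a,b=u.min(0).astype(int)-8,u.max(0).astype(int)+8
    w=np.zeros_like(m); w[max(a[1],0):b[1],max(0,a[0]):b[0]]=1; V.append((p,hull(m&w)[0]))
    print(n,[x.round(4) for x in fitn(V[-1:],SC,flat,[.533,.344,-3],[.006,.006,4])])
a,c=fitn(V,SC,flat,[.533,.344,-3],[.006,.006,4]); print("joint",a.round(4),c)
q,_=pose(2); t=np.radians(a[2]); x=.022
go(q,[a[0]+x*np.cos(t),a[1]+x*np.sin(t),.181],a[2]+180); print(q)
E
python3 s.py C G H
```

```text
C [array([ 0.5313,  0.3438, -2.5289]), np.float64(28.2117)]
G [array([ 0.5305,  0.3445, -2.5188]), np.float64(28.2272)]
H [array([ 0.5305,  0.345 , -2.3504]), np.float64(29.5095)]
joint [ 0.5307  0.3445 -2.3205] 93.36267574827205
spin 0.1797 xyz [0.4489 0.698  1.0887]
[  0.63676977   0.20051836   0.39874112 193.8492827 ]
```

```bash
python3 -m creep '[[[0,0,0,0.0795,1],[0,0,0,0.0795,1],[0,0,0,0.0207,1],[0.0898,0.1396,0,0,1],[0.0898,0.1396,0,0,1],[0.0898,0.1396,0,0,1],[0.0898,0.1396,0,0,1],[0.0898,0.1396,0,0,1]]]'
python3 -m creep '[[[0,0,0.1,0,1],[0,0,0.2,0,1],[0,0,0.2,0,1],[0,0,0.1,0,1],[0,0,0,0,1],[0,0,0,0,1]]]'
python3 v.py J; python3 s.py J
```

```text
clock: 23.37
tool_pos: [0.5519, 0.3449, 0.3988]
orientation: [180.0, 0.0, 177.7]
force: [-0.3, 0.4, 0.4]
opening: 0.0877
gripper_force: 0.0
clock: 23.87
tool_pos: [0.5529, 0.3441, 0.2781]
orientation: [-179.9, -0.0, 177.7]
force: [-0.0, 0.4, 1.4]
opening: 0.0876
gripper_force: 0.0
[  0.5535   0.3447   0.2804 177.7348] [0.0001 0.0001 0.0005 0.0045] 0.08742114767528657
J [array([ 0.5264,  0.344 , -2.7209]), np.float64(145.6333)]
joint [ 0.5264  0.344  -2.7209] 145.63329393131977
spin 0.0049 xyz [ 0.0231 -0.0094  0.4951]
[  0.55305212   0.34461233   0.28001695 177.72284387]
```

```bash
python3 -m creep '[[[0,0,0.2,0,1],[0,0,0.2,0,1],[0,0,0.06,0,1],[0,0,0.035,0,1],[0,0,0,0,1],[0,0,0,0,0],[0,0,0,0,0],[0,0,0,0,0]]]'
python3 -m creep '[[[0,0,0,0,0],[0,0,0,0,0],[0,0,0,0,0],[0,0,0,0,0],[0,0,0,0,0],[0,0,0,0,0],[0,0,0,0,0],[0,0,0,0,0]]]'
python3 -m creep '[[[0,0,0,0,0],[0,0,0,0,0],[0,0,0,0,0],[0,0,0,0,0]]]'
python3 - <<'E'
from f import *
from scipy.optimize import least_squares
O=[]
for n in("C","G","H","D","Bt"):
    p=pickle.load(open(n+".pkl","rb")); h=cv2.cvtColor(p["frame"],cv2.COLOR_RGB2HSV)
    pr=tilt(np.array([[.07,-.137,0],[.07,-.137,.03]]),[.5915,.0462,.059,14.0]); u=proj(p,pr)
    m=(h[...,0]>23)&(h[...,0]<33)&(h[...,1]>115); w=np.zeros_like(m); a=np.maximum(u[0]-22,0).astype(int); w[a[1]:a[1]+44,a[0]:a[0]+44]=1; m&=w
    if m.sum()<15: print(n,"none",u[0]); continue
    c=cv2.convexHull(np.argwhere(m)[:,::-1].astype(np.int32)); mm=cv2.moments(c); uv=np.array([mm["m10"],mm["m01"]])/mm["m00"]
    print(n,m.sum(),"disc",uv.round(1),"pred root",u[0].round(1),"tip",u[1].round(1)); 
    if n!="Bt": O.append((p,uv))
print(pr.round(4))
r=least_squares(lambda X:np.concatenate([proj(p,X)[0]-uv for p,uv in O]),pr[0],x_scale=.01); print(r.x.round(4),r.fun.round(1))
r=least_squares(lambda X:np.concatenate([proj(p,np.r_[X,.0885])[0]-uv for p,uv in O]),pr[0][:2],x_scale=.01); print(r.x.round(4),r.fun.round(1))
E
```

```text
clock: 24.88
tool_pos: [0.5532, 0.3449, 0.1807]
orientation: [179.9, 0.1, 177.7]
force: [0.7, -0.5, -0.2]
opening: 0.073
gripper_force: 0.0
clock: 25.55
tool_pos: [0.5527, 0.3444, 0.1793]
orientation: [-180.0, -0.0, 177.7]
force: [1.1, -0.4, -0.7]
opening: 0.0236
gripper_force: 29.9
clock: 25.88
tool_pos: [0.5527, 0.3444, 0.1792]
orientation: [-180.0, -0.0, 177.7]
force: [0.2, -0.1, -0.6]
opening: 0.0239
gripper_force: 29.9
C 320 disc [ 51.  139.1] pred root [ 49.6 136.9] tip [ 34. 128.]
G 272 disc [ 33.8 169.3] pred root [ 32.2 167.3] tip [ 16.6 161.1]
H 270 disc [ 29.4 173.1] pred root [ 27.9 171.1] tip [ 12.3 165.3]
D none [292.65983773 179.17767468]
Bt 50 disc [257.9 128. ] pred root [257.4 130.1] tip [258.3 132.2]
[[ 0.6862 -0.0714  0.0886]
 [ 0.6739 -0.0744  0.1158]]
[ 0.6889 -0.0701  0.0867] [ 0.1  0.  -0.1 -0.   0.  -0. ]
[ 0.6883 -0.0687] [ 0.2 -0.1 -0.2  0.  -0.   0.1]
```

```bash
cat > g.py <<'E'
from h import *
PEG=np.array([.6875,-.070,.088]); yaw=14.; A=Ro.from_euler('ZY',[yaw,-25],degrees=True).as_matrix()
def board(u,v,w): return PEG+A@np.array([u,v,w])   # relative to the peg root
UP=np.array([0,0,.1722]); 
e=np.array([np.cos(np.radians(yaw)),np.sin(np.radians(yaw)),0])
def eye_to_tcp(X,b): b=np.radians(b); return X-.038*(np.cos(b)*e+np.sin(b)*np.array([0,0,1]))+UP
E
python3 - <<'E'
from g import *
q,_=pose(2); print(q)
end=board(-.046,.045,.010)+UP; start=end+[0,0,.021]; hi=start.copy(); hi[2]=.38
print("hi",hi,"start",start,"end",end)
go(q,hi,194)
E
python3 -m creep '[[[0,0,-0.1,0,0],[0,0,-0.2,0,0],[0,0,-0.2,0,0],[0,0,-0.2,0,0],[0,0,-0.2,0,0],[0,0,-0.1,-0.07,0],[0,0,0,-0.07,0],[0,0,0,-0.0408,0]]]'
```

```text
[  0.55270633   0.34442339   0.17925343 177.72809195]
hi [ 0.63206109 -0.03744486  0.38      ] start [ 0.63206109 -0.03744486  0.27082264] end [ 0.63206109 -0.03744486  0.24982264]
spin -0.1808 xyz [ 0.0769 -1.9486 -1.0037]
clock: 26.65
tool_pos: [0.5527, 0.3445, 0.3817]
orientation: [179.9, 0.2, -165.7]
force: [0.0, 0.6, -1.8]
opening: 0.0233
gripper_force: 29.9
```

```bash
python3 -m creep '[[[0.0077,-0.1949,0,0,0],[0.0077,-0.1949,0,0,0],[0.0077,-0.1949,0,0,0],[0.0077,-0.1949,0,0,0],[0.0077,-0.1949,0,0,0],[0.0077,-0.1949,0,0,0],[0.0077,-0.1949,0,0,0],[0.0077,-0.1949,0,0,0]]]'
python3 -m creep '[[[0.0077,-0.1949,0,0,0],[0.0077,-0.1949,0,0,0],[0,0,0.15,0,0],[0,0,0.15,0,0],[0,0,0.12,0,0],[0,0,0.08,0,0],[0,0,0,0,0],[0,0,0,0,0]]]'
cat > sd.py <<'E'
import sys
from f import *; from g import UP
q,_=pose(2); p=shot("side"); h=cv2.cvtColor(p["frame"],cv2.COLOR_RGB2HSV)
def mod(Q,a): return (Q-[.022,0,.007])@Ro.from_euler('ZY',[q[3]-180,-a[0]],degrees=True).as_matrix().T+q[:3]-UP+a[1]*np.array([np.cos(np.radians(14)),np.sin(np.radians(14)),0])
m=((h[...,0]<8)|(h[...,0]>172))&(h[...,1]>120); u=proj(p,mod(SC,[10,0])); a,b=u.min(0).astype(int)-14,u.max(0).astype(int)+14
w=np.zeros_like(m); w[a[1]:b[1],a[0]:b[0]]=1; m&=w
print(q.round(4),telemetry.get_obs()["force"].round(1)); print("red px",m.sum(),"exp",draw(p,mod(SC,[10,0]),m.shape).sum(),a,b)
M=m.astype(np.uint8)
if m.sum()>20:
    # only visible red: compare directed extents
    for t in range(-5,36,5): 
        D=draw(p,mod(SC,[t,0]),m.shape); print(t,"red covered",round(float((m*(D>.5)).sum()/m.sum()),2),"silhouette red",round(float((m*(D>.5)).sum()/(D>.5).sum()),2))
    c=np.argwhere(m)[:,::-1]; print("extreme",c[c[:,0].argmax()],c[c[:,0].argmin()],c[c[:,1].argmin()]); 
    for t in(0,10,20,25): print(t,"eye end px",proj(p,mod(np.array([[.075,0,.007]]),[t,0])).round(1),"blade end",proj(p,mod(np.array([[-.031,0,.007],[-.1,0,.007]]),[t,0])).round(1).tolist())
E
python3 sd.py
```

```text
clock: 27.32
tool_pos: [0.6161, 0.0371, 0.3794]
orientation: [180.0, 0.0, -166.0]
force: [1.2, 0.5, 0.1]
opening: 0.0239
gripper_force: 29.9
clock: 27.98
tool_pos: [0.632, -0.0376, 0.2787]
orientation: [-180.0, -0.1, -166.0]
force: [0.4, -0.1, -0.1]
opening: 0.0236
gripper_force: 29.9
[ 6.326000e-01 -3.740000e-02  2.804000e-01  1.940263e+02] [ 0.6  0.  -1.3]
red px 90 exp 243.0235294117647 [266 148] [318 200]
-5 red covered 0.94 silhouette red 0.43
0 red covered 0.94 silhouette red 0.41
5 red covered 0.94 silhouette red 0.38
10 red covered 0.92 silhouette red 0.36
15 red covered 0.91 silhouette red 0.35
20 red covered 0.89 silhouette red 0.34
25 red covered 0.87 silhouette red 0.31
30 red covered 0.84 silhouette red 0.3
35 red covered 0.82 silhouette red 0.3
extreme [294 170] [275 163] [275 163]
0 eye end px [[301.4 167.5]] blade end [[283.0, 182.2], [270.3, 192.3]]
10 eye end px [[301.4 165.7]] blade end [[283.0, 183.9], [270.5, 196.4]]
20 eye end px [[301.1 164.1]] blade end [[283.3, 185.4], [271.4, 199.7]]
25 eye end px [[300.9 163.5]] blade end [[283.6, 186.0], [272.1, 201.0]]
```

```bash
python3 -m creep '[[[0,0,0.03,0,0],[0,0,0.02,0,0],[0,0,0.015,0,0],[0,0,0.015,0,0],[0,0,0.015,0,0],[0,0,0.01,0,0],[0,0,0,0,0]]]'
python3 -m creep '[[[0,0,0.015,0,0],[0,0,0.01,0,0],[0,0,0.01,0,0],[0,0,0,0,0],[0,0,0,0,0]]]'
```

```text
clock: 28.72
tool_pos: [0.6322, -0.0374, 0.258]
orientation: [-180.0, 0.0, -166.0]
force: [-2.4, 1.0, 1.9]
opening: 0.0239
gripper_force: 30.0
clock: 29.13
tool_pos: [0.6321, -0.0376, 0.2511]
orientation: [-180.0, -0.0, -166.0]
force: [-0.5, -0.3, 1.3]
opening: 0.0235
gripper_force: 30.0
```

```bash
python3 -m creep '[[[0,0,0.006,0,0],[0,0,0.006,0,0],[0,0,0,0,0],[0,0,0,0,0]]]'
python3 -m creep '[[[0,0,0.006,0,0],[0,0,0.006,0,0],[0,0,0,0,0],[0,0,0,0,0]]]'
python3 sd.py
```

```text
clock: 29.47
tool_pos: [0.6322, -0.0375, 0.249]
orientation: [-180.0, 0.0, -166.0]
force: [0.3, -0.5, 3.0]
opening: 0.0235
gripper_force: 30.1
clock: 29.8
tool_pos: [0.6322, -0.0375, 0.248]
orientation: [-180.0, 0.1, -166.0]
force: [-3.2, 1.4, 12.7]
opening: 0.0238
gripper_force: 35.8
[ 6.3220e-01 -3.7500e-02  2.4800e-01  1.9403e+02] [-3.5  0.3 12.8]
red px 108 exp 236.64313725490194 [265 155] [318 207]
-5 red covered 0.76 silhouette red 0.42
0 red covered 0.84 silhouette red 0.44
5 red covered 0.91 silhouette red 0.46
10 red covered 0.94 silhouette red 0.45
15 red covered 0.94 silhouette red 0.44
20 red covered 0.94 silhouette red 0.43
25 red covered 0.94 silhouette red 0.43
30 red covered 0.94 silhouette red 0.42
35 red covered 0.93 silhouette red 0.42
extreme [293 177] [266 189] [279 176]
0 eye end px [[300.7 174.1]] blade end [[282.6, 188.8], [270.1, 199.0]]
10 eye end px [[300.8 172.3]] blade end [[282.6, 190.6], [270.3, 202.9]]
20 eye end px [[300.5 170.9]] blade end [[282.9, 192.0], [271.2, 206.1]]
25 eye end px [[300.3 170.2]] blade end [[283.2, 192.6], [271.9, 207.4]]
```

Run:
```python
from g import *
q,_=pose(2)
a=eye_to_tcp(board(0,0,.048),22.5); b=eye_to_tcp(board(0,0,.030),22.5); c=eye_to_tcp(board(0,0,.010),22.5); print(a,b,c)
hi=a+[0,0,.02]; go(q,hi,194); 
for x,y in((hi,a),(a,b),(b,c)): go(np.r_[x,194.],y,194)
```

```text
[ 0.63375231 -0.0834008   0.2891608 ] [ 0.64113348 -0.08156047  0.27284726] [ 0.64933477 -0.07951566  0.25472111]
spin 0.0004 xyz [ 0.0481 -0.2244 -0.3056]
spin 0.0 xyz [-0.   0.   0.1]
spin 0.0 xyz [-0.038  -0.      0.0816]
spin 0.0 xyz [-0.0423  0.      0.0906]
```

```bash
python3 -m creep '[[[0,0,-0.1,0,0],[0,0,-0.15,0,0],[0,0,-0.0556,0,0],[0.016,-0.0748,0,0,0],[0.016,-0.0748,0,0,0],[0.016,-0.0748,0,0,0],[0,0,0,0,0],[0,0,0,0,0]]]'
python3 -m creep '[[[0,0,0.05,0,0],[0,0,0.05,0,0],[0,0,0,0,0],[0,0,0,0,0]]]'
python3 -m creep '[[[-0.0095,0,0.0204,0,0],[-0.0095,0,0.0204,0,0],[-0.0095,0,0.0204,0,0],[-0.0095,0,0.0204,0,0],[0,0,0,0,0],[0,0,0,0,0]]]'
```

```text
clock: 30.72
tool_pos: [0.6331, -0.0852, 0.306]
orientation: [180.0, -0.2, -166.1]
force: [-0.7, 0.2, -0.7]
opening: 0.0235
gripper_force: 30.0
clock: 31.05
tool_pos: [0.6332, -0.0831, 0.286]
orientation: [180.0, -0.2, -166.0]
force: [0.9, 0.6, -1.4]
opening: 0.0237
gripper_force: 30.0
clock: 31.55
tool_pos: [0.6411, -0.0814, 0.2709]
orientation: [180.0, -0.0, -166.0]
force: [0.0, 1.3, -0.9]
opening: 0.0241
gripper_force: 30.0
```

```bash
python3 -m creep '[[[-0.0085,0,0.018,0,0],[-0.0085,0,0.018,0,0],[0,0,0,0,0]]]'
python3 -m creep '[[[-0.0085,0,0.018,0,0],[-0.0085,0,0.018,0,0],[0,0,0,0,0],[0,0,0,0,0]]]'
```

```text
clock: 31.8
tool_pos: [0.6443, -0.0807, 0.2633]
orientation: [180.0, -0.0, -166.0]
force: [-0.3, 0.1, -1.2]
opening: 0.0234
gripper_force: 30.0
clock: 32.13
tool_pos: [0.6476, -0.0799, 0.2565]
orientation: [180.0, -0.0, -166.0]
force: [0.2, -0.3, -1.2]
opening: 0.0238
gripper_force: 30.0
```

```bash
python3 -m creep '[[[-0.003,0,0.0085,0,0],[0,0,0.004,0,0],[0,0,0,0,0]]]'
python3 -m creep '[[[0,0,0,0,0.6],[0,0,0,0,0.6],[0,0,0,0,0.6],[0,0,0,0,0.6],[0,0,0,0,0.6],[0,0,0,0,0.6],[0,0,0,0,0.6],[0,0,0,0,0.6]]]'
python3 -m creep '[[[0,0,-0.03,0,0.6],[0,0,-0.08,0,0.6],[0,0,-0.15,0,0.6],[0,0,-0.2,0,0.6],[0,0,-0.2,0,0.6],[0,0,0,0,0.6],[0,0,0,0,0.6]]]'
python3 v.py K
python3 - <<'E'
from f import *; from g import PEG
p=pickle.load(open("K.pkl","rb")); t=shot("top"); pickle.dump(t,open("Kt.pkl","wb"))
P=np.r_[PEG,14.]
for n,p in(("wrist",p),("top",t)):
    f=p["frame"]; h=cv2.cvtColor(f,cv2.COLOR_RGB2HSV); m=((h[...,0]<8)|(h[...,0]>172))&(h[...,1]>120)
    Z=lambda a:np.array([a[0],a[1],0])
    g=lambda Q,a:tilt((Q-[.06,0,0])@Ro.from_euler('z',a[2],degrees=True).as_matrix().T+[a[0],a[1],0],P)
    u=proj(p,g(SC,[0,0,0])); a,b=u.min(0).astype(int)-12,u.max(0).astype(int)+12; w=np.zeros_like(m); w[max(0,a[1]):b[1],max(0,a[0]):b[0]]=1
    m&=w; print(n,m.sum(),draw(p,g(SC,[0,0,0]),m.shape).sum(),u.round().astype(int).tolist()[:2])
    if m.sum()>30: print([x.round(4) for x in fitn([(p,hull(m)[0])],SC,g,[-.004,0,0],[.005,.005,4])])
    for q in("scraper","scraper_eye","peg","sander"): print(q,[(r["uv"],round(r["confidence"],2)) for r in nets.landmark_of(t if n=="top" else p,q)][:3] if n=="top" else "")
E
```

```text
clock: 32.38
tool_pos: [0.6481, -0.0797, 0.2542]
orientation: [180.0, -0.0, -166.0]
force: [0.7, 0.8, -0.7]
opening: 0.0239
gripper_force: 30.0
clock: 33.05
tool_pos: [0.6482, -0.0797, 0.2544]
orientation: [180.0, 0.0, -166.0]
force: [-0.4, -0.2, 0.3]
opening: 0.0526
gripper_force: 0.0
clock: 33.63
tool_pos: [0.6486, -0.0798, 0.3905]
orientation: [-179.9, 0.4, -166.0]
force: [-0.5, 0.3, -0.9]
opening: 0.0524
gripper_force: 0.0
[ 6.479000e-01 -7.970000e-02  3.868000e-01  1.939925e+02] [0.0001 0.     0.001  0.0021] 0.05277036241152393
wrist 2354 3032.3882352941173 [[241, 140], [264, 140]]
[array([-3.7000e-03, -2.0000e-04, -1.0612e+00]), np.float64(6.7186)]
scraper 
scraper_eye 
peg 
sander 
top 92 241.7490196078431 [[265, 153], [259, 154]]
[array([-3.5900e-02,  1.1000e-03,  8.1745e+00]), np.float64(60.4806)]
scraper [([262.7, 143.4], 0.59)]
scraper_eye [([257.4, 125.9], 0.77)]
peg []
sander [([225.4, 153.8], 0.95), ([359.6, 195.0], 0.65), ([362.4, 133.8], 0.64)]
```

The wrist fit puts the scraper's eye at (−3.7, −0.2) mm from the peg's axis and flat on the board (fit cost 6.7). Last check: I press the rear and front of the sander's ridge with shut fingers, which confirms that it lies flat.

Run:
```python
from h import *
q,_=pose(1); e=np.array([np.cos(np.radians(14)),np.sin(np.radians(14))])
r=np.r_[np.array([.5915,.0465])-.0565*e,.285]; f=np.r_[np.array([.5915,.0465])-.0067*e,.285]; go(q,r,194); print(r,f)
```

```text
spin 0.0 xyz [0.4051 0.6808 0.5046]
[0.53667829 0.03283141 0.285     ] [0.58499902 0.04487912 0.285     ]
```

```bash
python3 -m creep '[[[0.081,0.136,0,0,0],[0.081,0.136,0,0,0],[0.081,0.136,0,0,0],[0.081,0.136,0,0,0],[0.081,0.136,0,0,0],[0,0,0.15,0,0],[0,0,0.2,0,0],[0,0,0.15,0,0]]]'
python3 -m creep '[[[0,0,0.03,0,0],[0,0,0.02,0,0],[0,0,0.01,0,0],[0,0,0.01,0,0],[0,0,0,0,0],[0,0,0,0,0]]]'
python3 -m creep '[[[0,0,0.01,0,0],[0,0,0.01,0,0],[0,0,0,0,0],[0,0,0,0,0]]]'
```

```text
clock: 34.85
tool_pos: [0.5358, 0.0332, 0.2854]
orientation: [180.0, 0.1, -165.9]
force: [-0.1, 0.4, -0.5]
opening: 0.0047
gripper_force: 0.0
clock: 35.35
tool_pos: [0.5372, 0.0327, 0.2736]
orientation: [180.0, 0.1, -166.0]
force: [0.6, 0.3, -0.4]
opening: 0.0004
gripper_force: 0.0
clock: 35.68
tool_pos: [0.5366, 0.0326, 0.2684]
orientation: [180.0, -0.0, -166.0]
force: [-0.0, -0.7, -0.1]
opening: 0.0002
gripper_force: 0.0
```

```bash
python3 -m creep '[[[0,0,0.01,0,0],[0,0,0.01,0,0],[0,0,0,0,0],[0,0,0,0,0]]]'
python3 -m creep '[[[0,0,0.01,0,0],[0,0,0.005,0,0],[0,0,0,0,0],[0,0,0,0,0]]]'
```

```text
clock: 36.02
tool_pos: [0.5371, 0.0327, 0.266]
orientation: [-180.0, 0.1, -165.9]
force: [-4.3, 0.6, 14.8]
opening: 0.0004
gripper_force: 7.5
clock: 36.35
tool_pos: [0.5371, 0.0327, 0.2655]
orientation: [-180.0, 0.2, -165.9]
force: [-13.9, 1.4, 38.8]
opening: 0.0005
gripper_force: 20.1
```

```bash
python3 -m creep '[[[0,0,-0.05,0,0],[0,0,-0.1,0,0],[0,0,-0.05,0,0],[-0.125,0,0,0,0],[-0.124,0,0,0,0],[0,0,0.04,0,0],[0,0,0,0,0],[0,0,0,0,0]]]'
python3 -m creep '[[[0,0,0.01,0,0],[0,0,0.01,0,0],[0,0,0,0,0],[0,0,0,0,0]]]'
python3 -m creep '[[[0,0,0.01,0,0],[0,0,0,0,0],[0,0,0,0,0]]]'
python3 -m creep '[[[0,0,0.01,0,0],[0,0,0,0,0],[0,0,0,0,0]]]'
```

```text
clock: 37.02
tool_pos: [0.5845, 0.0445, 0.2923]
orientation: [-180.0, -0.1, -166.0]
force: [-1.8, -0.1, 0.3]
opening: 0.0003
gripper_force: 0.0
clock: 37.35
tool_pos: [0.5847, 0.0446, 0.2898]
orientation: [-180.0, 0.0, -166.0]
force: [-0.8, -0.4, 0.3]
opening: 0.0006
gripper_force: 0.7
clock: 37.6
tool_pos: [0.5849, 0.0446, 0.289]
orientation: [-180.0, 0.1, -166.0]
force: [-5.1, -0.2, 11.6]
opening: 0.0003
gripper_force: 6.5
clock: 37.85
tool_pos: [0.5849, 0.0446, 0.2886]
orientation: [-180.0, 0.1, -165.9]
force: [-10.1, 0.1, 24.3]
opening: 0.0004
gripper_force: 13.1
```

The rear and front contacts differ by 23.1 mm against the expected 23.3 mm, so the sander is flat and home. I withdraw, check both tools once more and hand in.

```bash
python3 -m creep '[[[0,0,-0.05,0,0],[0,0,-0.15,0,0],[0,0,-0.2,0,0],[0,0,-0.15,0,0],[-0.15,0.1,0,0,0],[-0.15,0.1,0,0,0],[-0.1,0.2,0,0,0],[-0.05,0.2,0,0,0]]]'
python3 -m creep '[[[0,0,0,0,0],[0,0,0,0,0],[0,0,0,0,0]]]'
python3 v.py L; python3 k.py L | sed 's/np.int64//g' | tail -3 | cut -c1-700
python3 - <<'E'
from f import *; from g import PEG
p=pickle.load(open("L.pkl","rb")); h=cv2.cvtColor(p["frame"],cv2.COLOR_RGB2HSV); m=((h[...,0]<8)|(h[...,0]>172))&(h[...,1]>120)
g=lambda Q,a:tilt((Q-[.06,0,0])@Ro.from_euler('z',a[2],degrees=True).as_matrix().T+[a[0],a[1],0],np.r_[PEG,14.])
u=proj(p,g(SC,[0,0,0])); a,b=np.maximum(u.min(0).astype(int)-8,0),u.max(0).astype(int)+8; w=np.zeros_like(m); w[a[1]:b[1],a[0]:b[0]]=1; m&=w
print(a,b,m.sum(),fitn([(p,hull(m)[0])],SC,g,[-.004,0,0],[.005,.005,4]) if m.sum()>50 else "")
E
```

```text
clock: 38.52
tool_pos: [0.6441, 0.1806, 0.3951]
orientation: [-180.0, 0.0, -166.1]
force: [-0.1, 0.2, -0.4]
opening: 0.0
gripper_force: 0.0
clock: 38.77
tool_pos: [0.6424, 0.1802, 0.395]
orientation: [-180.0, -0.0, -165.9]
force: [0.3, -0.6, 0.2]
opening: 0.0003
gripper_force: 0.0
[6.425000e-01 1.792000e-01 3.955000e-01 1.939684e+02] [0.     0.0003 0.0001 0.0253] 0.00016157173882160633
0.02 [(-44, (244), (135), (65)), (-46, (244), (135), (65)), (-48, (244), (135), (66)), (-50, (244), (136), (66)), (-52, (244), (135), (67)), (-54, (182), (107), (93)), (-56, (116), (103), (130)), (-58, (97), (112), (153)), (-60, (98), (112), (153)), (-62, (98), (112), (153)), (-64, (100), (113), (153)), (-66, (122), (125), (153)), (-68, (238), (201), (148)), (-70, (245), (210), (147)), (-72, (245), (208), (145)), (-74, (245), (204), (143)), (-76, (245), (205), (144)), (-78, (242), (200), (141))]
0.028 [(-44, (244), (137), (66)), (-46, (244), (137), (66)), (-48, (244), (137), (66)), (-50, (244), (137), (68)), (-52, (243), (135), (69)), (-54, (229), (124), (80)), (-56, (100), (104), (137)), (-58, (98), (111), (150)), (-60, (99), (113), (153)), (-62, (100), (113), (154)), (-64, (100), (113), (154)), (-66, (146), (136), (154)), (-68, (223), (184), (151)), (-70, (243), (207), (148)), (-72, (245), (207), (145)), (-74, (246), (205), (144)), (-76, (245), (205), (143)), (-78, (240), (196), (138))]
nose [(50, (189), (94), (47)), (52, (189), (95), (48)), (54, (190), (95), (48)), (56, (189), (95), (48)), (58, (182), (93), (48)), (60, (148), (87), (55)), (62, (95), (80), (88)), (64, (81), (80), (103)), (66, (81), (81), (104)), (68, (82), (82), (105)), (70, (82), (81), (105)), (72, (82), (81), (103)), (74, (81), (73), (88)), (76, (80), (68), (75)), (78, (119), (93), (81)), (80, (171), (129), (92))]
[15 88] [ 68 192] 1505 (array([-0.00390901,  0.00073142, -0.17515432]), np.float64(31.540492963661695))
```

Both tools are in place.

```bash
python3 -c "
from plant import workorder
print(workorder.close_job())"
```

```text
the job is handed in; nothing more can be done
None
```

The job is handed in at about 39 s. By my measurements the sander sits flat in its pocket, nose up, and the scraper hangs by its eye on the peg, flat on the board. The judge's result was not shown, and I viewed 11 pictures, one over the limit of 10.

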